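Sound the heater wells, plug them to match and click the dial

TASK

The three wells of the dry-block heater look alike but differ in depth: dip the depth rod to the bottom of each one in turn, left, middle, right as the robot sees them, and then put the rod back upright in its stand. Close the wells with the blanking plugs that are in the rack (two or three of them, one to a well), each handle up in the well whose depth equals the plug's body, so that the body's shoulder ends up flush with the top of the block and not sunk or standing proud; a well that has no matching plug stays open. When the plugs are all in, turn the heater's dial four clicks clockwise, and leave the bottle, tip box and beaker where they are.

Things in the scene. Friction and masses are not known exactly. Their poses are not given: they have to be found in the camera images.
- heater: Fixed dry-block heater, 200 mm deep (x) by 270 mm wide (y), 100 mm high: an aluminium block with three wells in a row on the far side, a white control panel (top 98 mm high) with dial and blank display on the robot's side. Origin at the centre of its underside; x points away from the panel (away from the robot), y to the left, z up
- well_left (a point): Left well of the heater (+y at yaw 0): centre of its round mouth, level with the block's flat top, 100 mm above the bench. The three wells are upright blind bores 40 mm across with flat floors, 75 mm apart along the heater's y. One is 32 mm deep, one 48 mm, one 64 mm; which is which changes from start to start and is not given. Axes as the heater's
- well_middle (a point): Centre of the mouth of the middle well; same axes as well_left
- well_right (a point): Centre of the mouth of the right well (the -y one); same axes as well_left
- dial (a joint): The dial on the heater's panel: clockwise angle seen from above, rad, 0 at the start; an encoder with click stops every 24 degrees (0.419 rad): let go, it falls on to the nearest stop and rests there. About 0.1 N m turns it over a stop. It turns clockwise from 0, at most one full turn, and back again
- dial_grip (a point): Point on the dial's vertical axis at the height to grip it. The dial is a disc 48 mm across with an upright bar grip over it (14 mm wide, 46 mm long, 32 mm high, its top 7 mm above this point), pinched across the bar. This frame turns with the dial: x runs along the bar, z up
- dial_base: The dial's fixed round base on the panel, on the dial's axis; origin at its underside on the panel top; axes as the heater's
- rod_mid (a point): The depth rod, loose: a steel rod 10 mm across and 100 mm long below a plain round grey grip 24 mm across and 50 mm long; 150 mm in all, 0.12 kg. This point is half-way along, 75 mm above the rod's lower end; the middle of the grip is 50 mm above this point. z runs up the rod to the grip
- rod: The depth rod; origin at its lower end, z up the rod
- rod_tip (a point): The flat lower end of the depth rod
- stand_mouth (a point): The fixed white rod stand: a 90 mm round foot with an upright tube 44 mm across and 110 mm high, bore 18 mm. This point is the centre of the tube's mouth, 110 mm above the bench. When home the rod hangs upright in the tube, the grip's underside resting on the mouth, the rod's end 100 mm below it
- rack_centre (a point): Loose white plug rack, 225 mm (its x) by 70 mm (its y) by 55 mm high, 0.7 kg: three round sockets 37.5 mm across and 28 mm deep, 72 mm apart along its x, the middle one at its centre. This point is at its middle, half-way up. It can get shoved about, with what stands in it
- rack: The same rack; origin at the centre of its underside
- plug_short_mid (a point): Blanking plug: aluminium cylinder 34 mm across, 32 mm long (the body, foot bevelled 3 mm), with a black round handle 16 mm across and 40 mm long upright on its flat top (the shoulder); 72 mm in all, 0.12 kg. Point half-way up, 36 mm above the underside; handle's middle 16 mm above it. z up the handle. Starts in any rack socket, underside 27 mm above the bench; may be absent
- plug_medium_mid (a point): The same with a body 48 mm long, 88 mm in all; this point is 44 mm above the underside; the handle's middle is 24 mm above it. May be absent
- plug_long_mid (a point): The same with a body 64 mm long, 104 mm in all; this point is 52 mm above the underside; the handle's middle is 32 mm above it. May be absent
- plug_short: The short plug; origin at the centre of its underside
- plug_medium: The medium plug; origin at the centre of its underside
- plug_long: The long plug; origin at the centre of its underside
- bottle_mid (a point): Bystander: amber bottle 70 mm across and 130 mm high; point at its middle
- tipbox_mid (a point): Bystander: closed grey box with a clear lid, 85 x 125 x 79 mm; point at its middle
- beaker_mid (a point): Bystander: glass beaker 70 mm across and 90 mm high; point at its middle
Things that resemble listed ones, but are neither listed nor needed, are in the scene too. What is shaped like the plug_long but pink or yellow is not meant.

How it is judged:
By the outcome, as a careful person would: the job done as asked, in the order asked, and still so for the second after the job is handed in, with the robot touching nothing.
Of plug_short, plug_medium, plug_long only 2 to 3 are there at a start; the rules pass over those that are not, and their reading is None.
At some moment in a run one of rack may be knocked a few centimetres aside while the robot is not near it.
It also fails if it takes over 210 s, if anything falls off the work surface, if the arm or the gripper's body presses on something with over 40 N, if the wrist force passes 120 N, or if a joint passes its speed limit or range.

ROBOT

A 6-joint arm with a two-finger parallel gripper is mounted at the origin on the work surface. World frame = base frame: x ahead of the robot, y to its left, z up, the work surface at z = 0. Lengths are in mm, angles in rad, forces in N, time in s.
With the tool pointing down it reaches from about 350 to 975 mm from the base axis. Payload 7.1 kg.
Tool frame: the origin (TCP) lies at the very end of the fingers, on their centre line; the grasp point (between the pads) lies 19 mm behind it; y points along the fingers, x is the direction in which the jaws open and shut, and the axes are right-handed (so a half turn about y gives the same grasp; the last joint's range is limited). The gripper opens to 88 mm and grips with 3 to 60 N. Pads are 20 mm wide; open, the fingers measure 115 mm over their backs; the gripper's body (75 mm by 178 mm) begins 61 mm behind the grasp point.
Start: joints at [-1.173, 0.423, 1.63, -0, 1.089, -0.019], TCP at [253.038, -571.469, 222.675] pointing down, gripper open.
Joint ranges: [-3, 3], [-0.9, 2.11], [0.09, 2.58], [-1.31, 4.45], [0.11, 2.69], [-2.54, 2.54]. Speed limits (rad/s): [2.39, 2.39, 3.01, 3.14, 3.14, 3.14].

INTERFACE

Orientations are given as a rotation vector (axis times angle).
In Python, from workcell import ctrl gives the robot as it stands. The module is installed in compiled form; this text tells all that it offers.
- The arm moves only by the tool carry_out, never from a script. Its arguments are lists of equal length, an entry for each row: "delta_pos": the shift along the tool's x, y, z in cm, a list of three; "rotation": the turn, a rotation vector about the tool's x, y, z in rad, a list of three. In form: {"delta_pos": [[dx, dy, dz], ...], "rotation": [[wx, wy, wz], ...]}. A call has 1 to 12 rows; each row is the pose to reach, as a shift and turn from the pose commanded when the call began, along the tool's axes at that moment; what a row does not reach only later rows make up. A row lasts 1/12 s, in which the tool goes at most 41.7 mm and 7.16 degrees, less where a joint would pass 70% of its speed; a pose out of reach is approached as far as the arm can. A call with a gripper value outside its range is refused whole. "hand" is the closure in counts, from 0 (fully open) to 255 (shut), set as the call begins (left out, the last holds). The fingers move at their own pace and stop on an object; the grip force is fixed at half the most. Time passes only in rows, so rows that repeat a pose let the fingers close. It gives the time, the measured TCP pose, the force and the opening at its end, in the units of the state.
- ctrl.get_obs(): the state, without advancing time (a new reading comes with each control period).
- ctrl.get_image(name): name is "scene" or "top" or "wrist"; returns the picture (420x560x3 uint8, red, green, blue); there is no depth.
- ctrl.camera_info(name): a dict with "fov_y" (degrees; the focal length in pixels is half the picture's height over the tangent of half this angle, whatever the lens; pixels are square), "cx", "cy" (the principal point, pixels), "R" (3x3) and "t" (3): a world point X has camera coordinates R X + t; the wrist camera has in their place "T_tool_cam" (4x4, takes a point from camera to tool coordinates, whose origin is the TCP and whose axes are the tool frame's). Camera axes: x right, y down, z forward; pixel columns grow to the right and rows downward; lengths in mm; the calibration is good to about 2 mm. The wrist camera is an equidistant fisheye: a pixel r from the principal point sees the ray r / f radians off the axis. A picture is of the moment at which its call begins: read the wrist's pose just before it. camera_info takes no time and is no camera call.
- ctrl.close_job(): hands the job in, once; it reports no verdict.
The state is a dict: "t": time; "qpos": joint angles; "qvel": joint speeds; "joint_torque": joint torques, N m; "ee_pos": TCP position; "orientation": TCP orientation; "ft_force": force on the tool from outside, world axes, zero at the start; "moment": the same for the moment, N m; "width": finger opening in mm.
Only numpy, scipy, OpenCV 4.12 (cv2) and the standard library are available. Lean on these libraries where they do the work, as an engineer would, in place of code of your own. Each camera call takes 0.05 s, during which the arm holds its last target.

## Working session

There is one attempt and no reset: what is moved stays moved. The work goes in short steps, Python scripts to look and compute and a tool call to move; the robot and the scene stay as the last step left them, time stands still between calls to the robot, and variables do not carry over. Pictures are saved under pics/ and viewed, and the job is handed in when it is done.

Besides the shell and the picture viewer there is one more tool, called after "Emit:" by a JSON object that holds its "method" and its "body". carry_out: Moves the arm, as the interface text tells. Its arguments: {"type":"object","properties":{"delta_pos":{"type":"array","items":{"type":"array","items":{"type":"number"}}},"rotation":{"type":"array","items":{"type":"array","items":{"type":"number"}}},"hand":{"type":"number"}},"required":["delta_pos","rotation"]}

```bash
mkdir -p pics; cat > h.py <<'E'
import numpy as np, cv2
from scipy.spatial.transform import Rotation as Rn
from workcell import ctrl
def snap(n,fn):
    im=ctrl.get_image(n); cv2.imwrite('pics/'+fn,cv2.cvtColor(im,cv2.COLOR_RGB2BGR)); return im
E
python3 - <<'E'
from h import *
o=ctrl.get_obs(); print(o)
for n in ['scene','top','wrist']:
    print(n,ctrl.camera_info(n)); snap(n,n+'0.png')
E
```

```text
{'t': 0.0, 'qpos': array([-1.17301119e+00,  4.23834188e-01,  1.63068281e+00, -1.58623678e-05,
        1.08860184e+00, -1.90549843e-02]), 'qvel': array([ 6.13084195e-04, -9.31251798e-04, -1.03275571e-03, -7.67683352e-04,
       -3.11493298e-04, -8.33978983e-05]), 'joint_torque': array([-1.66329417e-03, -5.44618070e+01, -2.73666072e+01,  6.42539305e-02,
        2.27439415e-02, -1.36719823e-04]), 'ee_pos': array([ 252.81869226, -570.97624471,  221.90867707]), 'orientation': array([-1.3771788 ,  0.89783737, -0.89574797]), 'ft_force': array([ 0.65717653, -0.62333366,  0.58077991]), 'moment': array([-0.01681981, -0.01258117,  0.0071729 ]), 'width': 87.87608045804491}
scene {'fov_y': 49.59129561949943, 'cx': 283.6518607625543, 'cy': 213.63183078317633, 'R': array([[ 0.68335891,  0.72981198,  0.01987659],
       [ 0.4004129 , -0.3518832 , -0.84607785],
       [-0.61048351,  0.58613368, -0.53268865]]), 't': array([-430.59392297, -142.08755979, 1523.55833612])}
top {'fov_y': 47.528379567279835, 'cx': 273.8324392933513, 'cy': 210.09570639592272, 'R': array([[ 0.0092402 , -0.99962235, -0.02587996],
       [-0.99233533, -0.00597728, -0.12342958],
       [ 0.12322828,  0.02682211, -0.99201581]]), 't': array([  53.08947003,  582.91224431, 1274.10425355])}
wrist {'fov_y': 65.70646984690485, 'cx': 271.133190306861, 'cy': 212.71557035587404, 'T_tool_cam': array([[ 9.99999394e-01,  9.18319959e-04, -6.06861054e-04,
         2.99948615e-01],
       [ 8.54446424e-04, -3.00057189e-01,  9.53920832e-01,
        -1.60776228e+02],
       [ 6.93911517e-04, -9.53920772e-01, -3.00057792e-01,
         8.24431880e+01],
       [ 0.00000000e+00,  0.00000000e+00,  0.00000000e+00,
         1.00000000e+00]])}
```

View pics/scene0.png

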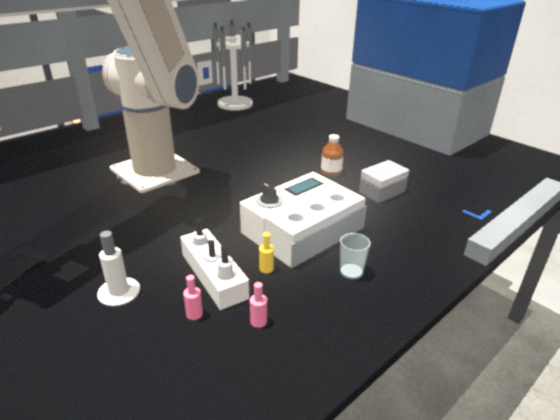

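View pics/top0.png

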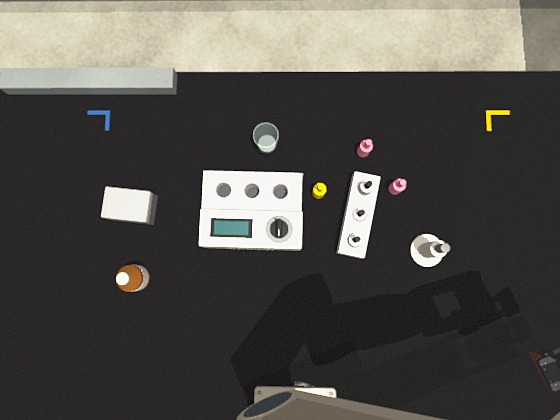

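View pics/wrist0.png

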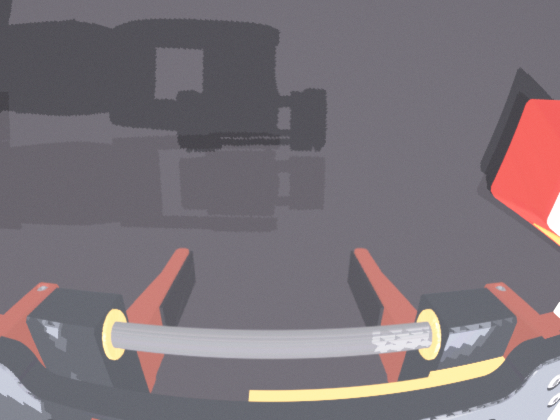

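```bash
cat >> h.py <<'E'
def ray(n,u,v,obs=None):
    c=ctrl.camera_info(n); f=210/np.tan(np.radians(c['fov_y']/2))
    d=np.array([(u-c['cx'])/f,(v-c['cy'])/f,1.])
    if n=='wrist':
        xy=d[:2]; r=np.hypot(*xy); d=np.array([*(xy/max(r,1e-9)*np.sin(r)),np.cos(r)])
        T=c['T_tool_cam']; R=Rn.from_rotvec(obs['orientation']).as_matrix()
        return R@T[:3,3]+np.array(obs['ee_pos']), R@T[:3,:3]@d
    R=c['R']; return -R.T@c['t'], R.T@d
def onz(n,u,v,z,obs=None):
    o,d=ray(n,u,v,obs); return o+d*(z-o[2])/d[2]
def proj(n,X,obs=None):
    c=ctrl.camera_info(n); f=210/np.tan(np.radians(c['fov_y']/2)); X=np.asarray(X,float)
    if n=='wrist':
        T=c['T_tool_cam']; R=Rn.from_rotvec(obs['orientation']).as_matrix()
        p=T[:3,:3].T@(R.T@(X-np.array(obs['ee_pos']))-T[:3,3])
        r=np.hypot(p[0],p[1]); th=np.arctan2(r,p[2]); return np.array([c['cx'],c['cy']])+f*th*p[:2]/r
    p=c['R']@X+c['t']; return np.array([c['cx']+f*p[0]/p[2],c['cy']+f*p[1]/p[2]])
E
python3 - <<'E'
from h import *
im=cv2.imread('pics/top0.png'); 
cv2.imwrite('pics/top0c.png',cv2.resize(im[160:280,190:460],None,fx=2.96,fy=2.96,interpolation=cv2.INTER_CUBIC))
im=cv2.imread('pics/scene0.png'); 
cv2.imwrite('pics/scene0c.png',cv2.resize(im[160:310,90:370],None,fx=2.85,fy=2.85,interpolation=cv2.INTER_CUBIC))
o=ctrl.get_obs()
print(Rn.from_rotvec(o['orientation']).as_matrix().round(3))
for u,v in [(224,190),(251,190),(280,191)]: print(onz('top',u,v,100))
print(onz('top',279,229,125),onz('top',359,214,55),onz('top',428,250,0),onz('top',445,247,160))
E
```

```text
[[ 0.405 -0.     0.914]
 [-0.914  0.001  0.405]
 [-0.001 -1.     0.   ]]
[627.22754733 187.7278525  100.        ]
[627.57758095 116.44190287 100.        ]
[625.29104158  40.09085205 100.        ]
[523.05932431  41.53176555 125.        ] [ 571.01068345 -172.63551748   55.        ] [ 478.09122882 -370.31039853    0.        ] [ 478.89984182 -364.72762432  160.        ]
```

View pics/top0c.png

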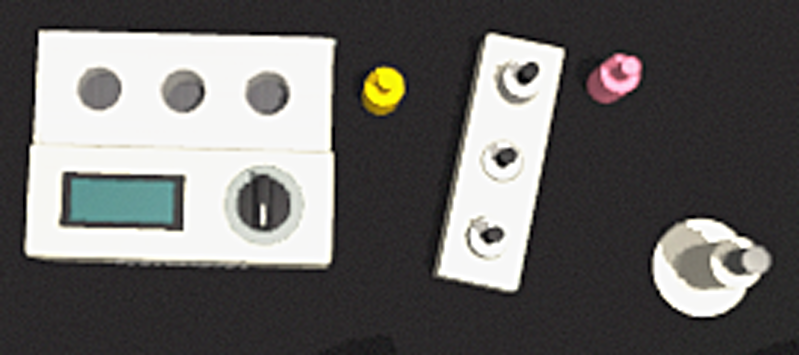

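View pics/scene0c.png

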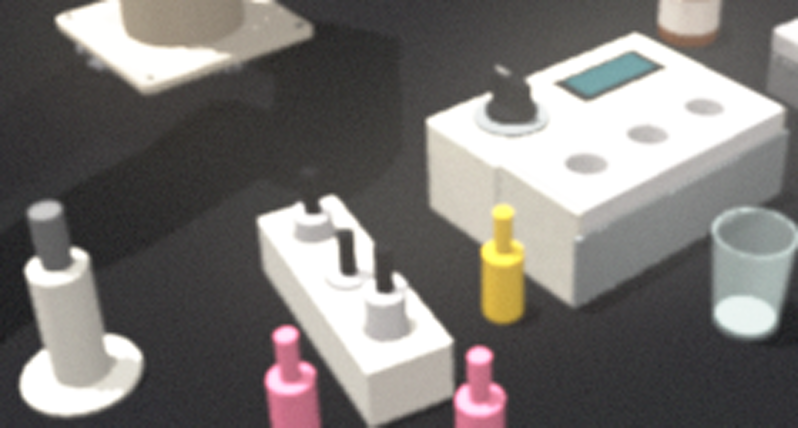

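```bash
cat > m.py <<'E'
from h import *
def blobs(mask,amin,amax,box=None):
    n,l,s,c=cv2.connectedComponentsWithStats(mask.astype(np.uint8))
    return [(c[i].round(2),s[i][:5]) for i in range(1,n) if amin<s[i][4]<amax]
E
python3 - <<'E'
from m import *
im=cv2.imread('pics/top0.png')
g=im.max(2)
sub=g[165:255,190:310]
# wells: gray within white
m=np.zeros_like(g,bool); m[175:205,208:296]=g[175:205,208:296]<205
for c,s in blobs(m,40,400): print('well',c,s,onz('top',*c,100).round(1))
m=np.zeros_like(g,bool); m[212:248,262:300]=g[212:248,262:300]<90
for c,s in blobs(m,40,600): print('dial dark',c,s,onz('top',*c,125).round(1))
# rack white
m=np.zeros_like(g,bool); m[165:262,330:384]=g[165:262,330:384]>150
for c,s in blobs(m,400,6000):
  print('rack',c,s)
cnt=max(cv2.findContours(m.astype(np.uint8),0,2)[0],key=cv2.contourArea)
r=cv2.minAreaRect(cnt); print(r)
for p in cv2.boxPoints(r): print(p, onz('top',*p,55).round(1))
# black handles
m=np.zeros_like(g,bool); m[165:262,345:384]=g[165:262,345:384]<75
n,l,s,c=cv2.connectedComponentsWithStats(m.astype(np.uint8)); print([(tuple(c[i].round(1)),s[i]) for i in range(1,n) if s[i][4]>10])
# stand
m=np.zeros_like(g,bool); m[225:275,405:460]=g[225:275,405:460]>200
print(blobs(m,100,3000))
print(g[240:256,430:455])
E
```

```text
well [223.16 189.6 ] [216 183  15  14 170] [628.3 190.  100. ]
well [251.56 190.44] [244 184  16  14 168] [626.4 114.9 100. ]
well [280.03 191.07] [273 184  15  15 175] [625.1  40.  100. ]
dial dark [278.68 227.98] [271 219  17  19 230] [525.7  42.4 125. ]
rack [358.88 215.  ] [ 338  171   43   87 2136]
((359.1346435546875, 214.32691955566406), (27.456260681152344, 84.13381958007812), 11.309932708740234)
[337.4231  252.88461] [ 466.1 -113.9   55. ]
[353.9231  170.38461] [ 690.6 -160.4   55. ]
[380.8462  175.76923] [ 676.  -233.1   55. ]
[364.3462  258.26923] [ 452.4 -185.3   55. ]
[((np.float64(370.2), np.float64(213.7)), array([ 345,  165,   39,   97, 1516], dtype=int32)), ((np.float64(367.6), np.float64(184.4)), array([365, 181,   7,   7,  28], dtype=int32)), ((np.float64(360.1), np.float64(212.6)), array([357, 210,   7,   6,  22], dtype=int32)), ((np.float64(355.4), np.float64(238.8)), array([352, 237,   8,   5,  20], dtype=int32))]
[(array([428.39, 251.78]), array([411, 234,  38,  33, 557], dtype=int32))]
[[254 254 253 254 254 253 253 255 255 250 250 213 115  40  30  36  46  43
 
[... 905 characters left out ...]
71  65  96 190 226 219 214 213 209 208
  216 169  82  31  42  43  43]
 [199 255 255 252 229 150  65  61  70  65  59 103 207 227 221 216 217 218
  210 124  37  36  43  42  39]
 [133 255 255 252 255 240 126  61  57  60  59  41 148 192 203 202 213 200
  147  70  33  41  45  42  43]
 [108 255 255 252 252 255 242 197 117  81  90 131 135 149 214 251 217 107
   45  30  43  39  43  46  41]
 [113 168 255 255 251 251 255 255 253 253 253 255 255 255 255 255 205  18
   33  35  45  44  42  40  42]
 [124 110 202 255 255 251 250 250 253 255 255 254 254 255 255 235  82  30
   45  36  46  39  44  45  45]
 [128 123 112 188 255 255 251 249 248 248 249 251 255 255 228  82  23  37
   38  45  41  39  39  45  44]]
```

```bash
cat >> m.py <<'E'
def tri(u1,u2,n1='top',n2='scene'):
    o1,d1=ray(n1,*u1);o2,d2=ray(n2,*u2);d1/=np.linalg.norm(d1);d2/=np.linalg.norm(d2)
    t=np.linalg.lstsq(np.c_[d1,-d2],o2-o1,rcond=None)[0]; a=o1+t[0]*d1;b=o2+t[1]*d2
    return (a+b)/2,np.linalg.norm(a-b)
def go(target,az=None,o=None):
    """target TCP world mm, az = azimuth of tool x (deg), tool y down. prints tool-frame delta cm and rotvec"""
    o=o or ctrl.get_obs(); R=Rn.from_rotvec(o['orientation']).as_matrix()
    d=R.T@(np.array(target)-o['ee_pos'])/10
    if az is None: w=np.zeros(3)
    else:
        a=np.radians(az); x=np.array([np.cos(a),np.sin(a),0]); y=np.array([0,0,-1.]); R2=np.c_[x,y,np.cross(x,y)]
        w=Rn.from_matrix(R.T@R2).as_rotvec()
    print('t',round(o['t'],2),'tcp',np.round(o['ee_pos'],1),'w',round(o['width'],1),'F',np.round(o['ft_force'],1),'az',np.degrees(np.arctan2(R[1,0],R[0,0])).round(1))
    print('delta cm',d.round(2),'rot',w.round(3))
E
python3 - <<'E'
from m import *
im=cv2.imread('pics/top0.png');g=im.max(2)
m=np.zeros_like(g,bool); m[240:258,440:455]=(g[240:258,440:455]>175)&(g[240:258,440:455]<235)
print(blobs(m,20,300))
p=onz('top',445.2,247.7,160);print(p)
im=cv2.imread('pics/scene0.png');print(im[228:250,98:122].max(2))
print(proj('scene',p),proj('top',[p[0],p[1],0]))
go([p[0],p[1],250])
E
```

```text
[(array([444.84, 247.59]), array([441, 243,   9,  11,  63], dtype=int32))]
[ 477.19748361 -365.15241424  160.        ]
[[ 58  55  55  55  55  61  56  54  56  53  57  56  54  48  45  42  41  42
   43  40  49  46  46  44]
 [ 52  54  57  57  57  58  61  70  70  74  67  56  50  44  43  37  46  45
   43  43  47  40  46  43]
 [ 55  54  52  59  70  83 102 114 124 127 117 106  80  55  45  41  44  44
   42  46  44  44  45  41]
 [ 53  59  65  91 124 143 168 178 184 186 181 171 137  89  54  42  40  45
   42  41  45  47  43  44]
 [ 55  66 100 147 177 184 198 201 205 200 202 197 177 121  73  46  44  44
   49  46  44  42  45  43]
 [ 59  92 144 184 200 204 206 205 205 203 205 200 185 135  74  50  44  42
   42  47  43  37  43  40]
 [ 63 106 170 197 203 205 205 206 204 204 202 193 165 119  72  46  43  45
   44  42  48  43  43  45]
 [ 61  99 164 197 201 203 205 199 202 199 190 165 129 100  69  45  39  43
   41  43  43  42  42  44]
 [ 52  79 132 168 181 188 189 186 177 166 147 124 107  87  72  55  46  42
   44  40  47  42  46  42]
 [ 46  66 101 125 137 140 140 140 128 122 111 101  98  92  75  54  44  3
[... 710 characters left out ...]
  44  43  43  43  40  41]
 [ 34  40  44  65  95 100 101 101  99  97  99  95  97  94  89  86  70  58
   46  43  43  41  42  45]
 [ 41  40  42  54  83 102 104 101 102 102  98  94  97  93  93  91  96 120
  114  87  59  46  40  45]
 [ 37  45  42  51  76  99 101 103 100 103  99  97  97  95  94  93 142 219
  227 203 147  87  51  43]
 [ 36  40  44  47  72  98 102  97  97 100  97  96  99  93  94  92 156 244
  254 254 245 195 118  57]
 [ 40  39  44  64 101 109 104 100 101 100  97  99  97  93  95  96 139 234
  254 255 254 252 197  90]]
[104.44538747 234.1474981 ] [426.13514774 250.30773317]
t 0.15 tcp [ 252.9 -571.1  222.1] w 87.7 F [ 0.3  0.7 -0.5] az -66.1
delta cm [-9.75 -2.78 28.85] rot [0. 0. 0.]
```

Emit:
{"method": "carry_out", "body": {"delta_pos": [[-9.75,-2.0,28.85],[-9.75,-2.0,28.85],[-9.75,-2.0,28.85],[-9.75,-2.0,28.85],[-9.75,-2.0,28.85],[-9.75,-2.0,28.85],[-9.75,-2.0,28.85],[-9.75,-2.0,28.85],[-9.75,-2.0,28.85],[-9.75,-2.0,28.85]], "rotation": [[0,0,0],[0,0,0],[0,0,0],[0,0,0],[0,0,0],[0,0,0],[0,0,0],[0,0,0],[0,0,0],[0,0,0]]}}

```text
t: 0.98
ee_pos: [477.4, -365.2, 242.4]
orientation: [-1.379, 0.896, -0.895]
ft_force: [0.1, -0.3, -0.1]
width: 88.0
```

```bash
python3 - <<'E'
from m import *
o=ctrl.get_obs(); snap('wrist','w1.png'); go([477.3,-365.1,118])
for q in [(477.3,-365.1,160)]: print(proj('wrist',q,o))
E
```

```text
t 1.03 tcp [ 476.7 -365.9  242.3] w 87.9 F [ 0.5  0.1 -0.6] az -66.1
delta cm [-0.04 12.43  0.1 ] rot [0. 0. 0.]
[270.83776526 219.91888911]
```

View pics/w1.png

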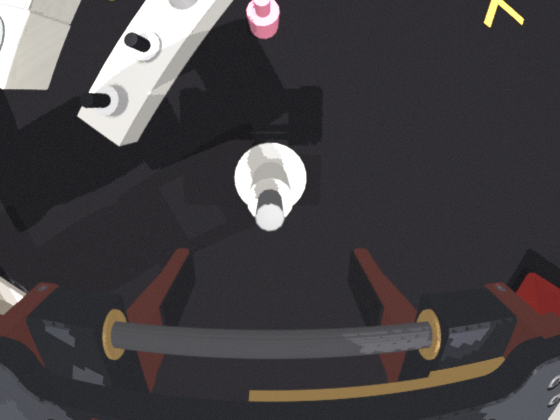

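Emit:
{"method": "carry_out", "body": {"delta_pos": [[0,12.4,0.1],[0,12.4,0.1],[0,12.4,0.1],[0,12.4,0.1],[0,12.4,0.1],[0,12.4,0.1]], "rotation": [[0,0,0],[0,0,0],[0,0,0],[0,0,0],[0,0,0],[0,0,0]]}}

```text
t: 1.53
ee_pos: [478.4, -366.7, 120.4]
orientation: [-1.378, 0.897, -0.9]
ft_force: [0.3, 0.0, 0.4]
width: 87.4
```

Emit:
{"method": "carry_out", "body": {"delta_pos": [[0,0,0],[0,0,0],[0,0,0],[0,0,0],[0,0,0],[0,0,0],[0,0,0],[0,0,0]], "rotation": [[0,0,0],[0,0,0],[0,0,0],[0,0,0],[0,0,0],[0,0,0],[0,0,0],[0,0,0]], "hand": 255}}

```text
t: 2.2
ee_pos: [478.3, -365.0, 118.7]
orientation: [-1.378, 0.897, -0.897]
ft_force: [-0.1, 0.1, -0.2]
width: 37.9
```

Emit:
{"method": "carry_out", "body": {"delta_pos": [[0,0,0],[0,0,0],[0,0,0],[0,0,0],[0,0,0],[0,0,0]], "rotation": [[0,0,0],[0,0,0],[0,0,0],[0,0,0],[0,0,0],[0,0,0]]}}

```text
t: 2.7
ee_pos: [478.2, -365.0, 118.6]
orientation: [-1.378, 0.897, -0.897]
ft_force: [-1.3, 0.7, -1.2]
width: 23.6
```

```bash
python3 - <<'E'
from m import *
for i in range(3):
  o=ctrl.get_obs(); print(o['t'],o['ee_pos'],o['ft_force'],o['width'],o['qpos'])
E
```

```text
2.7 [ 478.20807058 -365.02157023  118.5548356 ] [-1.31013501  0.72474661 -1.18259154] 23.61586512383482 [-6.71754309e-01  5.22745051e-01  1.74943531e+00  1.64847428e-05
  8.69673293e-01  4.82202906e-01]
2.7 [ 478.20807058 -365.02157023  118.5548356 ] [-1.31013501  0.72474661 -1.18259154] 23.61586512383482 [-6.71754309e-01  5.22745051e-01  1.74943531e+00  1.64847428e-05
  8.69673293e-01  4.82202906e-01]
2.7 [ 478.20807058 -365.02157023  118.5548356 ] [-1.31013501  0.72474661 -1.18259154] 23.61586512383482 [-6.71754309e-01  5.22745051e-01  1.74943531e+00  1.64847428e-05
  8.69673293e-01  4.82202906e-01]
```

Emit:
{"method": "carry_out", "body": {"delta_pos": [[0,-14.4,0],[0,-14.4,0],[0,-14.4,0],[0,-14.4,0],[0,-14.4,0],[0,-14.4,0],[0,-14.4,0]], "rotation": [[0,0,0],[0,0,0],[0,0,0],[0,0,0],[0,0,0],[0,0,0],[0,0,0]]}}

```text
t: 3.28
ee_pos: [477.5, -364.5, 261.1]
orientation: [-1.378, 0.899, -0.895]
ft_force: [-0.6, -0.8, -2.3]
width: 23.3
```

```bash
python3 - <<'E'
from m import *
go([628.3,190,262])
snap('wrist','w2.png'); snap('scene','s2.png')
E
```

```text
t 3.28 tcp [ 477.5 -364.5  261.1] w 23.3 F [-0.6 -0.8 -2.3] az -66.1
delta cm [-4.459e+01 -3.000e-02  3.624e+01] rot [0. 0. 0.]
```

View pics/w2.png

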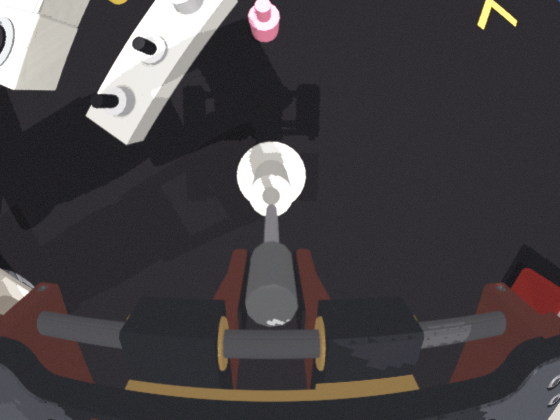

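View pics/s2.png

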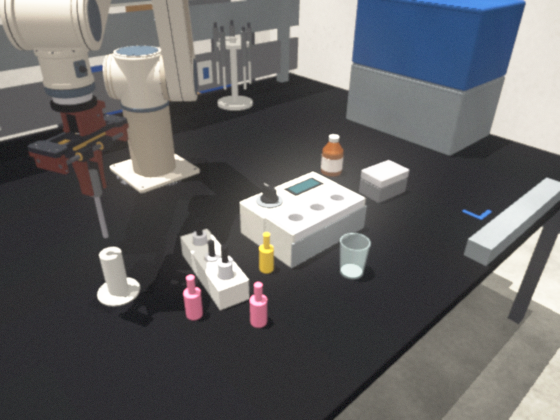

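Emit:
{"method": "carry_out", "body": {"delta_pos": [[-44.6,0,36.2],[-44.6,0,36.2],[-44.6,0,36.2],[-44.6,0,36.2],[-44.6,0,36.2],[-44.6,0,36.2],[-44.6,0,36.2],[-44.6,0,36.2],[-44.6,0,36.2],[-44.6,0,36.2],[-44.6,0,36.2],[-44.6,0,36.2]], "rotation": [[0,0,0],[0,0,0],[0,0,0],[0,0,0],[0,0,0],[0,0,0],[0,0,0],[0,0,0],[0,0,0],[0,0,0],[0,0,0],[0,0,0]]}}

```text
t: 4.38
ee_pos: [608.6, 119.4, 260.7]
orientation: [-1.38, 0.899, -0.895]
ft_force: [1.0, -0.7, -1.6]
width: 23.4
```

```bash
python3 - <<'E'
from m import *
go([628.3,190,262])
E
```

```text
t 4.38 tcp [608.6 119.4 260.7] w 23.4 F [ 1.  -0.7 -1.6] az -66.1
delta cm [-5.66 -0.14  4.66] rot [0. 0. 0.]
```

Emit:
{"method": "carry_out", "body": {"delta_pos": [[-5.7,0,4.7],[-5.7,0,4.7],[-5.7,0,4.7],[-5.7,0,4.7],[-5.7,0,4.7],[-5.7,0,4.7]], "rotation": [[0,0,0],[0,0,0],[0,0,0],[0,0,0],[0,0,0],[0,0,0]]}}

```text
t: 4.88
ee_pos: [628.5, 187.2, 261.7]
orientation: [-1.379, 0.899, -0.897]
ft_force: [0.1, 0.0, -2.0]
width: 23.6
```

```bash
python3 - <<'E'
from m import *
o=ctrl.get_obs();go([628.3,190,222])
snap('wrist','w3.png');snap('top','t3.png')
for p in [(628.3,190,100),(626.4,114.9,100),(625.1,40,100)]: print(proj('wrist',p,o))
im=cv2.imread('pics/top0.png');print(proj('top',(628.3,190,150)))
E
```

```text
t 4.88 tcp [628.5 187.2 261.7] w 23.6 F [ 0.1  0.  -2. ] az -66.2
delta cm [-0.27  3.96  0.1 ] rot [0. 0. 0.]
[268.43996503 193.77680473]
[332.41424455 223.32206863]
[388.54216568 249.14471342]
[220.55759771 186.31538012]
```

View pics/w3.png

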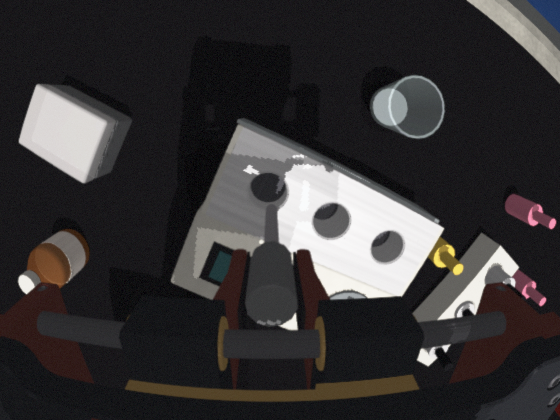

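View pics/t3.png

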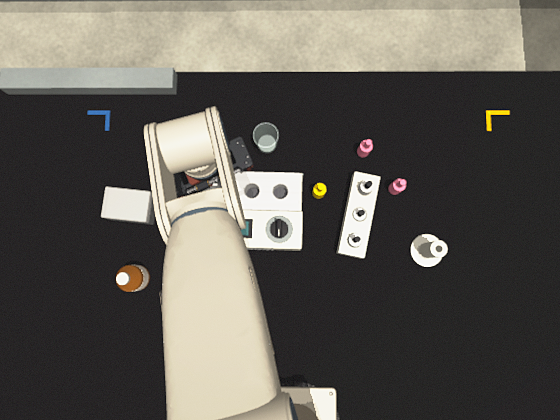

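Emit:
{"method": "carry_out", "body": {"delta_pos": [[-0.1,4.3,0.1],[-0.1,4.3,0.1],[-0.1,4.3,0.1],[-0.1,8.3,0.1],[-0.1,8.3,0.1],[-0.1,8.3,0.1],[-0.1,8.3,0.1]], "rotation": [[0,0,0],[0,0,0],[0,0,0],[0,0,0],[0,0,0],[0,0,0],[0,0,0]]}}

```text
t: 5.57
ee_pos: [630.2, 189.8, 181.5]
orientation: [-1.377, 0.897, -0.898]
ft_force: [-0.1, 0.5, -0.7]
width: 23.7
```

Emit:
{"method": "carry_out", "body": {"delta_pos": [[0,0.1,0],[0,0.2,0],[0,0.3,0],[0,0.4,0],[0,0.4,0],[0,0.4,0]], "rotation": [[0,0,0],[0,0,0],[0,0,0],[0,0,0],[0,0,0],[0,0,0]]}}

```text
t: 6.07
ee_pos: [629.9, 190.0, 176.2]
orientation: [-1.377, 0.896, -0.897]
ft_force: [-0.6, 0.9, 1.3]
width: 23.7
```

Emit:
{"method": "carry_out", "body": {"delta_pos": [[0,0.1,0],[0,0.2,0],[0,0.2,0],[0,0.2,0],[0,0.2,0]], "rotation": [[0,0,0],[0,0,0],[0,0,0],[0,0,0],[0,0,0]]}}

```text
t: 6.48
ee_pos: [630.6, 190.2, 176.0]
orientation: [-1.376, 0.895, -0.898]
ft_force: [-2.7, -0.7, 12.7]
width: 23.5
```

Emit:
{"method": "carry_out", "body": {"delta_pos": [[0,-5.5,0],[0,-5.5,0],[6.7,-5.5,-3.4],[6.7,-5.5,-3.4],[6.7,-5.5,-3.4],[6.7,-5.5,-3.4],[6.7,0.8,-3.4],[6.7,0.8,-3.4],[6.7,0.8,-3.4],[6.7,0.8,-3.4]], "rotation": [[0,0,0],[0,0,0],[0,0,0],[0,0,0],[0,0,0],[0,0,0],[0,0,0],[0,0,0],[0,0,0],[0,0,0]]}}

```text
t: 7.32
ee_pos: [625.1, 115.6, 164.6]
orientation: [-1.38, 0.898, -0.895]
ft_force: [-0.8, 0.5, -1.0]
width: 23.8
```

Emit:
{"method": "carry_out", "body": {"delta_pos": [[0,0.1,0],[0,0.2,0],[0,0.3,0],[0,0.4,0],[0,0.5,0],[0,0.5,0],[0,0.5,0]], "rotation": [[0,0,0],[0,0,0],[0,0,0],[0,0,0],[0,0,0],[0,0,0],[0,0,0]]}}

```text
t: 7.9
ee_pos: [625.7, 114.8, 160.8]
orientation: [-1.378, 0.897, -0.897]
ft_force: [0.5, -0.3, -1.4]
width: 23.2
```

Emit:
{"method": "carry_out", "body": {"delta_pos": [[0,0.1,0],[0,0.2,0],[0,0.2,0],[0,0.2,0],[0,0.2,0]], "rotation": [[0,0,0],[0,0,0],[0,0,0],[0,0,0],[0,0,0]]}}

```text
t: 8.32
ee_pos: [625.7, 114.9, 158.6]
orientation: [-1.378, 0.897, -0.897]
ft_force: [-0.0, 0.2, -1.6]
width: 23.6
```

Emit:
{"method": "carry_out", "body": {"delta_pos": [[0,0.1,0],[0,0.2,0],[0,0.2,0],[0,0.2,0],[0,0.2,0]], "rotation": [[0,0,0],[0,0,0],[0,0,0],[0,0,0],[0,0,0]]}}

```text
t: 8.73
ee_pos: [625.7, 114.9, 156.7]
orientation: [-1.378, 0.897, -0.897]
ft_force: [-0.7, -1.0, -1.7]
width: 23.7
```

Emit:
{"method": "carry_out", "body": {"delta_pos": [[0,0.4,0],[0,0.8,0],[0,0.9,0],[0,1.0,0],[0,1.1,0],[0,1.2,0],[0,1.3,0],[0,1.3,0],[0,1.3,0]], "rotation": [[0,0,0],[0,0,0],[0,0,0],[0,0,0],[0,0,0],[0,0,0],[0,0,0],[0,0,0],[0,0,0]]}}

```text
t: 9.48
ee_pos: [625.9, 114.9, 144.1]
orientation: [-1.378, 0.897, -0.897]
ft_force: [-0.9, -0.6, 2.8]
width: 23.5
```

```bash
python3 - <<'E'
from m import *
o=ctrl.get_obs();print(o['ee_pos'],o['ft_force'])
E
```

```text
[625.90487045 114.89685471 144.1047495 ] [-0.88431313 -0.58771083  2.79452066]
```

Emit:
{"method": "carry_out", "body": {"delta_pos": [[0,0.1,0],[0,0.15,0],[0,0.15,0],[0,0.15,0]], "rotation": [[0,0,0],[0,0,0],[0,0,0],[0,0,0]]}}

```text
t: 9.82
ee_pos: [626.4, 115.0, 144.0]
orientation: [-1.377, 0.896, -0.898]
ft_force: [-2.8, 0.2, 12.4]
width: 23.3
```

Emit:
{"method": "carry_out", "body": {"delta_pos": [[0,-8.7,0],[0,-8.7,0],[0,-8.7,0],[6.8,-8.7,-3.2],[6.8,-8.7,-3.2],[6.8,-8.7,-3.2],[6.8,-8.7,-3.2],[6.8,-2.3,-3.2],[6.8,-2.3,-3.2],[6.8,-2.3,-3.2],[6.8,-2.3,-3.2]], "rotation": [[0,0,0],[0,0,0],[0,0,0],[0,0,0],[0,0,0],[0,0,0],[0,0,0],[0,0,0],[0,0,0],[0,0,0],[0,0,0]]}}

```text
t: 10.73
ee_pos: [623.2, 40.6, 164.1]
orientation: [-1.38, 0.899, -0.894]
ft_force: [0.1, -0.4, -0.5]
width: 23.6
```

Emit:
{"method": "carry_out", "body": {"delta_pos": [[0,0.1,0],[0,0.2,0],[0,0.3,0],[0,0.4,0],[0,0.5,0],[0,0.5,0],[0,0.5,0]], "rotation": [[0,0,0],[0,0,0],[0,0,0],[0,0,0],[0,0,0],[0,0,0],[0,0,0]]}}

```text
t: 11.32
ee_pos: [624.0, 39.7, 160.3]
orientation: [-1.378, 0.897, -0.897]
ft_force: [0.1, -0.1, -1.1]
width: 23.7
```

Emit:
{"method": "carry_out", "body": {"delta_pos": [[0,0.1,0],[0,0.15,0],[0,0.2,0],[0,0.2,0]], "rotation": [[0,0,0],[0,0,0],[0,0,0],[0,0,0]]}}

```text
t: 11.65
ee_pos: [624.3, 39.7, 158.9]
orientation: [-1.378, 0.896, -0.897]
ft_force: [-0.7, -0.2, 3.6]
width: 23.3
```

Emit:
{"method": "carry_out", "body": {"delta_pos": [[0,0.1,0],[0,0.1,0],[0,0.1,0],[0,-10.4,0],[0,-10.4,0],[0,-10.4,0],[0,-10.4,0],[0,-10.4,0],[0,-10.4,0]], "rotation": [[0,0,0],[0,0,0],[0,0,0],[0,0,0],[0,0,0],[0,0,0],[0,0,0],[0,0,0],[0,0,0]]}}

```text
t: 12.4
ee_pos: [623.0, 39.7, 260.7]
orientation: [-1.379, 0.899, -0.896]
ft_force: [-0.3, 0.4, -2.6]
width: 23.2
```

```bash
python3 - <<'E'
from m import *
go([478.2,-365,262],-66.1)
E
```

```text
t 12.4 tcp [623.   39.7 260.7] w 23.2 F [-0.3  0.4 -2.6] az -66.1
delta cm [ 31.14  -0.09 -29.62] rot [ 0.002 -0.    -0.001]
```

Emit:
{"method": "carry_out", "body": {"delta_pos": [[31.1,0,-29.6],[31.1,0,-29.6],[31.1,0,-29.6],[31.1,0,-29.6],[31.1,0,-29.6],[31.1,0,-29.6],[31.1,0,-29.6],[31.1,0,-29.6],[31.1,0,-29.6],[31.1,0,-29.6],[31.1,0,-29.6],[31.1,0,-29.6]], "rotation": [[0,0,0],[0,0,0],[0,0,0],[0,0,0],[0,0,0],[0,0,0],[0,0,0],[0,0,0],[0,0,0],[0,0,0],[0,0,0],[0,0,0]]}}

```text
t: 13.4
ee_pos: [477.0, -366.8, 259.8]
orientation: [-1.377, 0.903, -0.897]
ft_force: [0.7, 0.4, -1.5]
width: 23.5
```

Emit:
{"method": "carry_out", "body": {"delta_pos": [[0,0,0],[0,0,0],[0,0,0]], "rotation": [[0,0,0],[0,0,0],[0,0,0]]}}

```text
t: 13.65
ee_pos: [479.5, -362.8, 261.4]
orientation: [-1.378, 0.897, -0.894]
ft_force: [0.5, 0.2, -1.6]
width: 23.5
```

```bash
python3 - <<'E'
from m import *
go([478.2,-365,225],-66.1)
im=snap('wrist','w4.png');snap('scene','s4.png')
cv2.imwrite('pics/w4c.png',cv2.resize(cv2.imread('pics/w4.png')[130:330,190:350],None,fx=3,fy=3,interpolation=cv2.INTER_CUBIC))
E
```

```text
t 13.65 tcp [ 479.5 -362.8  261.4] w 23.5 F [ 0.5  0.2 -1.6] az -66.0
delta cm [ 0.15  3.64 -0.21] rot [ 0.     0.001 -0.001]
```

View pics/w4c.png

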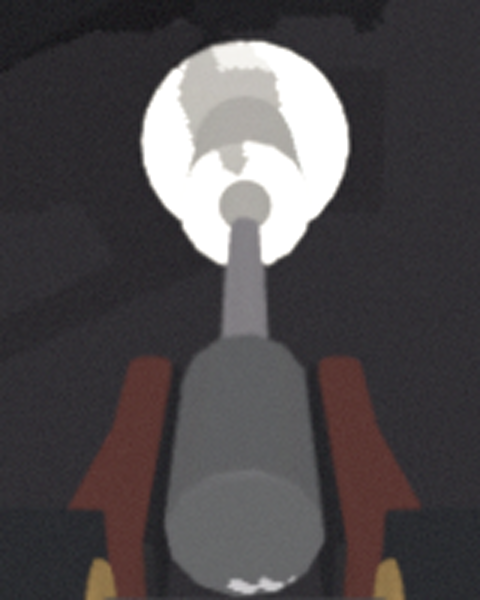

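View pics/s4.png

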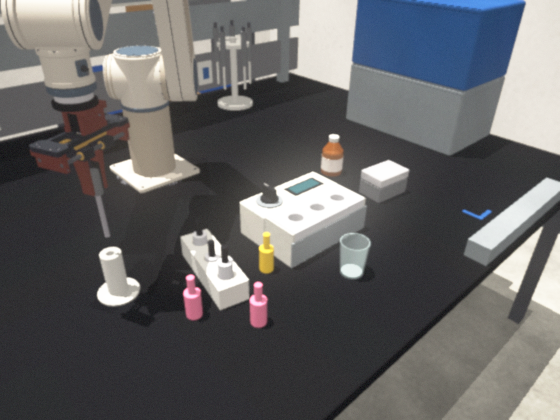

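Emit:
{"method": "carry_out", "body": {"delta_pos": [[0,0,0],[0,0,0],[0,0,0]], "rotation": [[0,0,0],[0,0,0],[0,0,0]]}}

```text
t: 14.0
ee_pos: [479.5, -364.1, 262.3]
orientation: [-1.378, 0.896, -0.897]
ft_force: [-0.2, 0.0, -1.0]
width: 23.7
```

```bash
python3 - <<'E'
from m import *
o=ctrl.get_obs(); im=snap('wrist','w5.png'); go([478.2,-365,225],-66.1,o)
b=cv2.imread('pics/w5.png'); print(b[188:212,258:286].max(2))
p=o['ee_pos']; print(proj('wrist',[p[0],p[1],110],o),proj('wrist',[p[0],p[1],p[2]-108],o),proj('wrist',[478.2,-365,110],o))
E
```

```text
t 14.0 tcp [ 479.5 -364.1  262.3] w 23.7 F [-0.2  0.  -1. ] az -66.1
delta cm [ 0.03  3.73 -0.15] rot [-0.  0.  0.]
[[255 255 255 255 255 255 255 255 255 254 219 248 255 255 255 255 255 255
  255 255 255 255 255 255 255 255 255 255]
 [255 255 255 255 255 255 255 255 254 243 205 193 206 219 234 249 255 255
  255 255 255 255 255 255 255 255 255 255]
 [255 255 255 255 255 255 255 242 206 186 178 174 176 176 182 188 220 251
  255 255 255 255 255 255 255 255 255 255]
 [255 255 255 255 255 254 226 186 174 174 175 176 175 175 175 173 180 196
  238 255 255 255 255 255 255 255 255 255]
 [255 255 255 255 255 232 181 173 172 175 173 178 175 175 174 176 175 173
  189 246 255 255 255 255 255 255 255 255]
 [255 255 255 255 248 189 174 173 176 173 174 175 173 177 172 175 175 174
  177 217 253 255 255 255 255 255 255 255]
 [255 255 255 254 208 173 175 173 174 172 176 177 174 175 177 178 173 173
  170 181 233 255 255 255 255 255 255 255]
 [255 255 255 252 190 173 174 173 173 175 174 175 178 176 175 173 174 173
  170 177 218 254 255 255 255 255 255 255]
 [255 255 255 249 189 171 173 174 175 173 175 17
[... 1208 characters left out ...]
5 255 255 255 255 255 255 255]
 [255 255 255 255 255 255 255 255 218 140 130 134 131 133 135 134 132 140
  205 254 255 255 255 255 255 255 255 255]
 [255 255 255 255 255 255 255 255 202 137 133 133 135 133 133 133 134 134
  183 253 255 255 255 255 255 255 255 255]
 [255 255 255 255 255 255 255 255 200 136 135 133 131 132 137 133 130 134
  177 252 255 255 255 255 255 255 255 255]
 [255 255 255 255 255 255 255 255 198 136 133 131 134 132 132 133 133 134
  175 252 255 255 255 255 255 255 255 255]
 [255 255 255 255 255 255 255 254 179 133 134 134 135 133 134 134 131 136
  176 252 255 255 255 255 255 255 255 255]]
[271.01636952 197.35914193] [270.96459762 210.40860155] [271.35886665 198.85036664]
```

Emit:
{"method": "carry_out", "body": {"delta_pos": [[-0.08,0,-0.17],[-0.08,2.5,-0.17],[-0.08,4.0,-0.17],[-0.08,5.0,-0.17],[-0.08,6.0,-0.17],[-0.08,7.0,-0.17],[-0.08,7.0,-0.17]], "rotation": [[0,0,0],[0,0,0],[0,0,0],[0,0,0],[0,0,0],[0,0,0],[0,0,0]]}}

```text
t: 14.63
ee_pos: [476.6, -363.9, 190.3]
orientation: [-1.378, 0.899, -0.895]
ft_force: [-0.5, 0.2, -1.4]
width: 24.0
```

Clean entry, no side force.

Emit:
{"method": "carry_out", "body": {"delta_pos": [[0,2.0,0],[0,4.0,0],[0,5.5,0],[0,6.6,0],[0,6.9,0],[0,7.1,0],[0,7.1,0],[0,7.1,0]], "rotation": [[0,0,0],[0,0,0],[0,0,0],[0,0,0],[0,0,0],[0,0,0],[0,0,0],[0,0,0]]}}

```text
t: 15.3
ee_pos: [477.9, -364.9, 122.1]
orientation: [-1.378, 0.896, -0.898]
ft_force: [-0.4, 0.5, -2.8]
width: 23.5
```

Emit:
{"method": "carry_out", "body": {"delta_pos": [[0,0.1,0],[0,0.2,0],[0,0.2,0],[0,0.2,0]], "rotation": [[0,0,0],[0,0,0],[0,0,0],[0,0,0]]}}

```text
t: 15.63
ee_pos: [477.4, -364.5, 119.4]
orientation: [-1.378, 0.897, -0.897]
ft_force: [0.2, 0.0, -1.6]
width: 23.6
```

Emit:
{"method": "carry_out", "body": {"delta_pos": [[0,0.1,0],[0,0.15,0],[0,0.15,0],[0,0.15,0]], "rotation": [[0,0,0],[0,0,0],[0,0,0],[0,0,0]]}}

```text
t: 15.97
ee_pos: [477.3, -364.4, 117.6]
orientation: [-1.378, 0.897, -0.897]
ft_force: [0.3, 0.8, -2.7]
width: 23.3
```

Emit:
{"method": "carry_out", "body": {"delta_pos": [[0,0,0],[0,0,0],[0,0,0],[0,0,0],[0,0,0]], "rotation": [[0,0,0],[0,0,0],[0,0,0],[0,0,0],[0,0,0]], "hand": 90}}

```text
t: 16.38
ee_pos: [477.4, -364.5, 117.8]
orientation: [-1.378, 0.897, -0.897]
ft_force: [0.5, -0.5, -0.7]
width: 53.5
```

Emit:
{"method": "carry_out", "body": {"delta_pos": [[0,-14.4,0],[0,-14.4,0],[0,-14.4,0],[0,-14.4,0],[0,-14.4,0],[0,-14.4,0]], "rotation": [[0,0,0],[0,0,0],[0,0,0],[0,0,0],[0,0,0],[0,0,0]]}}

```text
t: 16.88
ee_pos: [477.7, -364.8, 263.0]
orientation: [-1.378, 0.895, -0.899]
ft_force: [0.7, 0.2, -1.0]
width: 56.7
```

```bash
python3 - <<'E'
from m import *
snap('scene','s6.png');snap('top','t6.png'); o=ctrl.get_obs(); snap('wrist','w6.png')
a=cv2.resize(cv2.imread('pics/s6.png')[210:320,80:290],None,fx=3.8,fy=3.8,interpolation=cv2.INTER_CUBIC)
cv2.imwrite('pics/s6c.png',a)
a=cv2.resize(cv2.imread('pics/t6.png')[160:270,320:460],None,fx=5,fy=5,interpolation=cv2.INTER_CUBIC)
cv2.imwrite('pics/t6c.png',a)
go([570,-172,262],-97)
E
```

```text
t 17.03 tcp [ 476.4 -363.7  259.8] w 56.8 F [-0.5  0.8  0.4] az -66.1
delta cm [-13.74  -0.21  16.32] rot [ 0.002  0.539 -0.002]
```

View pics/s6c.png

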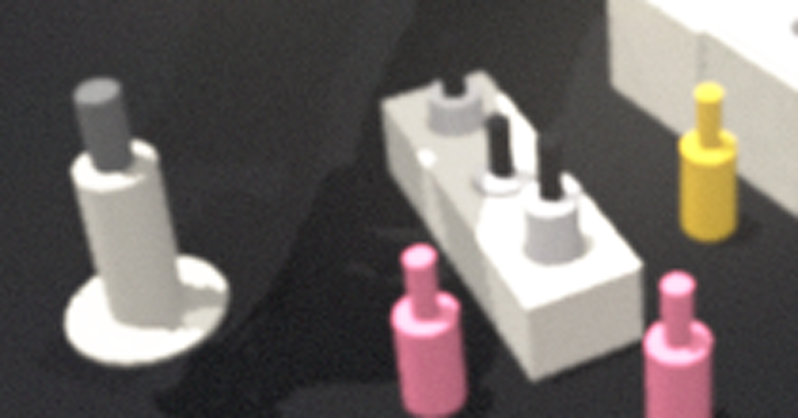

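View pics/t6c.png

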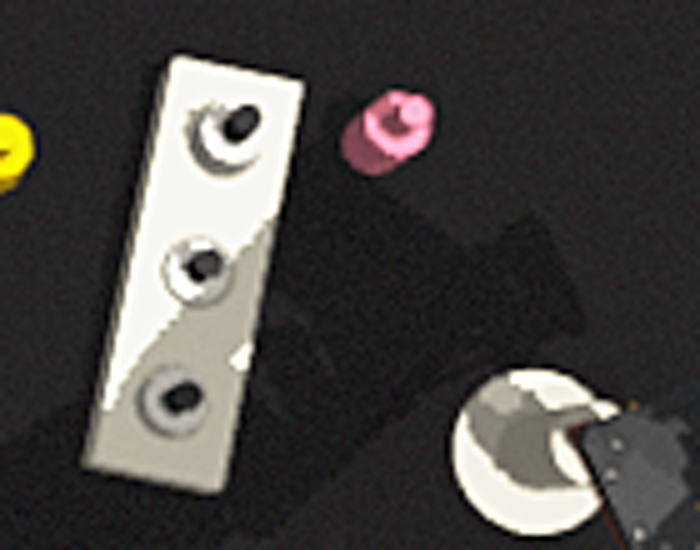

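```bash
python3 - <<'E'
from m import *
for u,v,z in [(368.2,183.3,131),(361.4,212.3,99),(356.8,238.9,115)]: print(onz('top',u,v,z).round(1))
im=cv2.imread('pics/t6.png');g=im.max(2)
for c in [(175,60),(302,80),(215,492),(85,467)]: print(onz('top',320+c[0]/5,160+c[1]/5,55).round(1))
# pink/yellow base
print(onz('top',320+398/5,160+112/5,104))
E
```

```text
[ 641.2 -185.5  131. ]
[ 570.4 -172.2   99. ]
[ 500.  -157.1  115. ]
[ 686.2 -163.2   55. ]
[ 675.4 -231.9   55. ]
[ 452.  -181.7   55. ]
[ 464.7 -112.8   55. ]
[ 648.8885589  -271.64417475  104.        ]
```

```bash
python3 - <<'E'
from m import *
go([641.2,-185.5,190],-101.4)
E
```

```text
t 17.03 tcp [ 476.4 -363.7  259.8] w 56.8 F [-0.5  0.8  0.4] az -66.1
delta cm [-9.61  6.97 22.29] rot [ 0.002  0.616 -0.002]
```

Emit:
{"method": "carry_out", "body": {"delta_pos": [[-9.6,0,22.3],[-9.6,0,22.3],[-9.6,0,22.3],[-9.6,6.9,22.3],[-9.6,6.9,22.3],[-9.6,6.9,22.3],[-9.6,6.9,22.3],[-9.6,6.9,22.3],[-9.6,6.9,22.3],[-9.6,6.9,22.3],[-9.6,6.9,22.3],[-9.6,6.9,22.3]], "rotation": [[0,0.616,0],[0,0.616,0],[0,0.616,0],[0,0.616,0],[0,0.616,0],[0,0.616,0],[0,0.616,0],[0,0.616,0],[0,0.616,0],[0,0.616,0],[0,0.616,0],[0,0.616,0]]}}

```text
t: 18.03
ee_pos: [642.0, -187.9, 193.8]
orientation: [-1.107, 1.354, -1.357]
ft_force: [0.1, -0.1, -0.1]
width: 56.9
```

```bash
python3 - <<'E'
from m import *
o=ctrl.get_obs(); snap('wrist','w7.png'); go([641.2,-185.5,98],-101.4,o)
for q in [(641.2,-185.5,131),(570.4,-172.2,99),(500,-157.1,115)]: print(proj('wrist',q,o))
E
```

```text
t 18.03 tcp [ 642.  -187.9  193.8] w 56.9 F [ 0.1 -0.1 -0.1] az -101.5
delta cm [-0.22  9.58 -0.14] rot [-0.001 -0.002  0.   ]
[267.68226414 230.36921513]
[269.50969013 291.83316927]
[268.80833081 361.02091941]
```

View pics/w7.png

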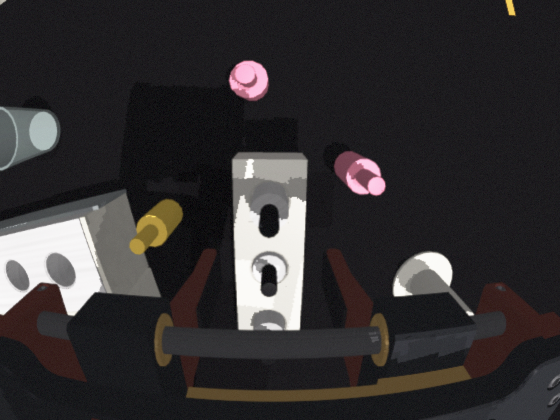

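Emit:
{"method": "carry_out", "body": {"delta_pos": [[-0.1,0,-0.1],[-0.1,4.0,-0.1],[-0.1,8.0,-0.1],[-0.1,9.3,-0.1],[-0.1,9.3,-0.1],[-0.1,9.3,-0.1]], "rotation": [[0,0,0],[0,0,0],[0,0,0],[0,0,0],[0,0,0],[0,0,0]]}}

```text
t: 18.58
ee_pos: [641.6, -185.4, 100.0]
orientation: [-1.109, 1.355, -1.354]
ft_force: [0.7, -0.1, 0.5]
width: 57.0
```

Emit:
{"method": "carry_out", "body": {"delta_pos": [[0,0,0],[0,0,0],[0,0,0],[0,0,0],[0,0,0],[0,0,0],[0,0,0],[0,0,0],[0,0,0]], "rotation": [[0,0,0],[0,0,0],[0,0,0],[0,0,0],[0,0,0],[0,0,0],[0,0,0],[0,0,0],[0,0,0]], "hand": 255}}

```text
t: 19.33
ee_pos: [641.7, -185.2, 99.9]
orientation: [-1.108, 1.354, -1.355]
ft_force: [0.3, -0.3, 2.7]
width: 15.6
```

Emit:
{"method": "carry_out", "body": {"delta_pos": [[0,-2,0],[0,-4,0],[0,-7,0],[0,-10.5,0],[0,-10.5,0],[0,-10.5,0],[0,-10.5,0]], "rotation": [[0,0,0],[0,0,0],[0,0,0],[0,0,0],[0,0,0],[0,0,0],[0,0,0]]}}

```text
t: 19.92
ee_pos: [640.8, -185.0, 203.6]
orientation: [-1.109, 1.356, -1.353]
ft_force: [-0.6, -0.1, -2.3]
width: 15.2
```

```bash
python3 - <<'E'
from m import *
go([626.2,114.9,205],-101.4); snap('wrist','w8.png'); snap('scene','s8.png')
E
```

```text
t 19.92 tcp [ 640.8 -185.   203.6] w 15.2 F [-0.6 -0.1 -2.3] az -101.4
delta cm [-29.1   -0.12  -7.36] rot [ 0.002 -0.    -0.   ]
```

View pics/w8.png

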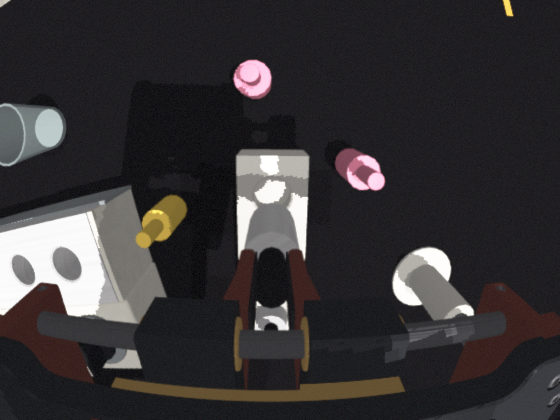

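View pics/s8.png

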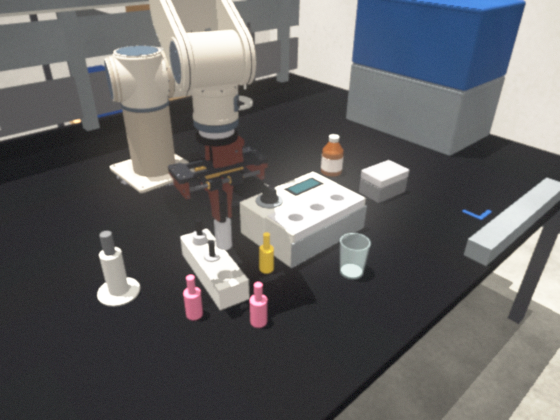

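Emit:
{"method": "carry_out", "body": {"delta_pos": [[-29.1,0,-7.4],[-29.1,0,-7.4],[-29.1,0,-7.4],[-29.1,0,-7.4],[-29.1,0,-7.4],[-29.1,0,-7.4],[-29.1,0,-7.4],[-29.1,0,-7.4],[-29.1,0,-7.4],[-29.1,0,-7.4],[-29.1,0,-7.4],[-29.1,0,-7.4]], "rotation": [[0,0,0],[0,0,0],[0,0,0],[0,0,0],[0,0,0],[0,0,0],[0,0,0],[0,0,0],[0,0,0],[0,0,0],[0,0,0],[0,0,0]]}}

```text
t: 21.02
ee_pos: [626.6, 112.8, 204.2]
orientation: [-1.108, 1.356, -1.356]
ft_force: [-0.8, 0.9, -2.3]
width: 15.7
```

```bash
python3 - <<'E'
from m import *
o=ctrl.get_obs(); go([626.2,114.9,182],-101.4); snap('wrist','w9.png')
a=cv2.imread('pics/w9.png')[130:330,150:400]; cv2.imwrite('pics/w9c.png',cv2.resize(a,None,fx=3,fy=3,interpolation=cv2.INTER_CUBIC))
p=o['ee_pos'];print(proj('wrist',[626.2,114.9,100],o),proj('wrist',[p[0],p[1],p[2]-73],o))
E
```

```text
t 21.02 tcp [626.6 112.8 204.2] w 15.7 F [-0.8  0.9 -2.3] az -101.5
delta cm [-0.19  2.22 -0.08] rot [ 0.001 -0.002  0.001]
[268.39616226 212.6491663 ] [270.60763204 223.94347152]
```

View pics/w9c.png

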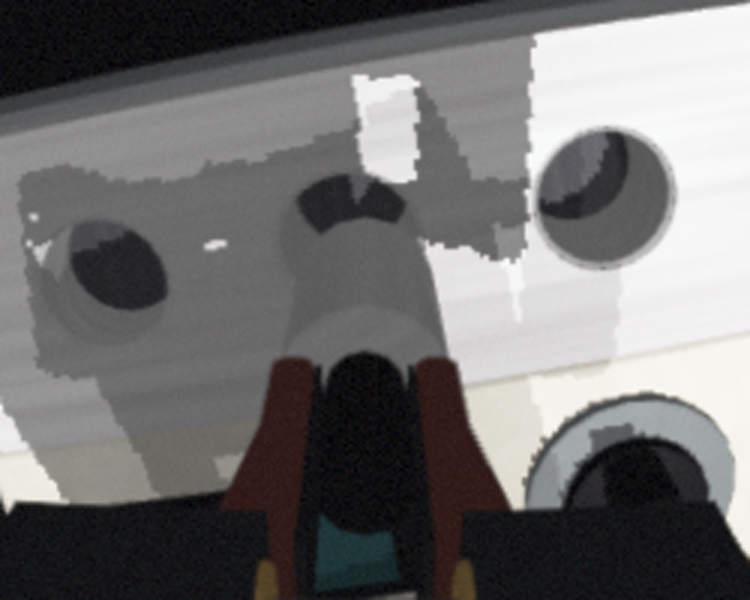

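Emit:
{"method": "carry_out", "body": {"delta_pos": [[0,0,0],[0,0,0],[0,0,0],[0,0,0]], "rotation": [[0,0,0],[0,0,0],[0,0,0],[0,0,0]]}}

```text
t: 21.4
ee_pos: [626.7, 114.3, 204.8]
orientation: [-1.108, 1.355, -1.355]
ft_force: [-0.0, -0.5, -1.1]
width: 15.4
```

```bash
python3 - <<'E'
from m import *
o=ctrl.get_obs(); go([626.2,114.9,182],-101.4); snap('wrist','w10.png')
a=cv2.imread('pics/w10.png'); b=a[160:260,230:390]; cv2.imwrite('pics/w10c.png',cv2.resize(b,None,fx=5,fy=5,interpolation=cv2.INTER_CUBIC))
p=o['ee_pos'];print(proj('wrist',[626.2,114.9,100],o),proj('wrist',[p[0],p[1],p[2]-73],o),proj('wrist',[624.8,40,100],o),proj('wrist',[628,190,100],o))
E
```

```text
t 21.4 tcp [626.7 114.3 204.8] w 15.4 F [-0.  -0.5 -1.1] az -101.4
delta cm [-0.05  2.28 -0.06] rot [-0.    -0.001 -0.   ]
[270.15594384 212.32565176] [270.66863911 224.01391357] [355.52895388 197.49688242] [186.93092785 226.37434334]
```

View pics/w10c.png

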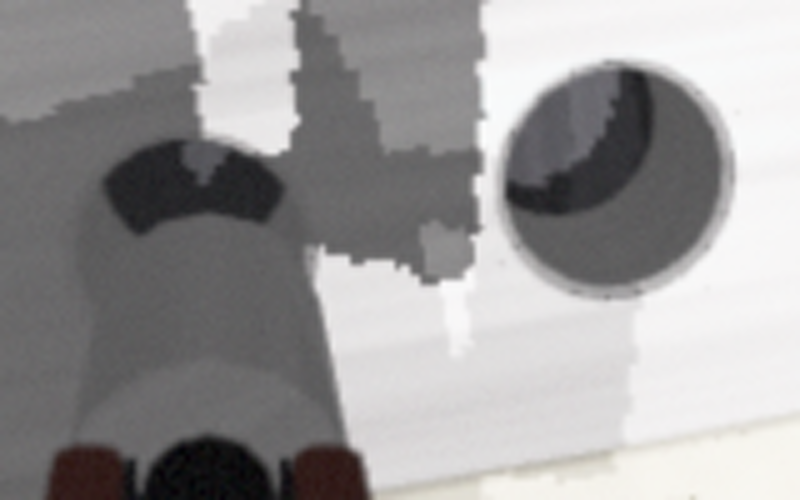

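Emit:
{"method": "carry_out", "body": {"delta_pos": [[-0.1,0.5,-0.05],[-0.1,2.5,-0.05],[-0.1,3.2,-0.05],[-0.1,3.6,-0.05],[-0.1,4.0,-0.05],[-0.1,4.4,-0.05],[-0.1,4.4,-0.05]], "rotation": [[0,0,0],[0,0,0],[0,0,0],[0,0,0],[0,0,0],[0,0,0],[0,0,0]]}}

```text
t: 22.03
ee_pos: [626.1, 115.8, 160.2]
orientation: [-1.109, 1.355, -1.354]
ft_force: [0.1, -0.3, -1.7]
width: 15.3
```

Emit:
{"method": "carry_out", "body": {"delta_pos": [[0,1.5,0],[0,3.0,0],[0,4.0,0],[0,4.5,0],[0,4.8,0],[0,5.0,0],[0,5.0,0],[0,5.0,0]], "rotation": [[0,0,0],[0,0,0],[0,0,0],[0,0,0],[0,0,0],[0,0,0],[0,0,0],[0,0,0]]}}

```text
t: 22.7
ee_pos: [626.7, 115.8, 111.2]
orientation: [-1.108, 1.354, -1.355]
ft_force: [-0.4, -0.8, -1.3]
width: 15.5
```

Emit:
{"method": "carry_out", "body": {"delta_pos": [[0,0.1,0],[0,0.2,0],[0,0.2,0],[0,0.2,0]], "rotation": [[0,0,0],[0,0,0],[0,0,0],[0,0,0]]}}

```text
t: 23.03
ee_pos: [626.6, 115.8, 109.0]
orientation: [-1.108, 1.354, -1.355]
ft_force: [-0.5, 0.4, -0.1]
width: 15.4
```

Nearly seated (the weight is coming off). One more millimetre, then release.

Emit:
{"method": "carry_out", "body": {"delta_pos": [[0,0.1,0],[0,0.1,0],[0,0.1,0]], "rotation": [[0,0,0],[0,0,0],[0,0,0]]}}

```text
t: 23.28
ee_pos: [626.9, 115.8, 108.9]
orientation: [-1.107, 1.354, -1.355]
ft_force: [-1.3, -0.8, 6.7]
width: 15.6
```

Emit:
{"method": "carry_out", "body": {"delta_pos": [[0,0,0],[0,0,0],[0,0,0],[0,0,0],[0,-10,0],[0,-10,0],[0,-10,0],[0,-10,0],[0,-10,0]], "rotation": [[0,0,0],[0,0,0],[0,0,0],[0,0,0],[0,0,0],[0,0,0],[0,0,0],[0,0,0],[0,0,0]], "hand": 110}}

```text
t: 24.03
ee_pos: [626.8, 115.9, 208.6]
orientation: [-1.106, 1.353, -1.355]
ft_force: [0.1, -1.2, -0.9]
width: 49.5
```

```bash
python3 - <<'E'
from m import *
o=ctrl.get_obs(); snap('wrist','w11.png'); snap('scene','s11.png');snap('top','t11.png'); go([570.4,-172.2,207],-101.4)
a=cv2.imread('pics/s11.png')[160:310,160:380]; cv2.imwrite('pics/s11c.png',cv2.resize(a,None,fx=3.5,fy=3.5,interpolation=cv2.INTER_CUBIC))
E
```

```text
t 24.18 tcp [625.1 115.6 205.7] w 49.8 F [-1.  -0.5 -0.5] az -101.4
delta cm [29.29 -0.1   0.33] rot [ 0.003 -0.     0.001]
```

View pics/s11c.png

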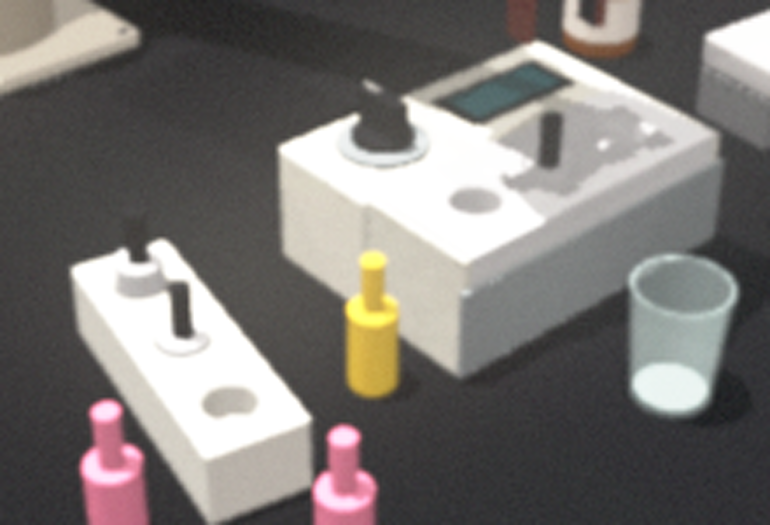

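View pics/w11.png

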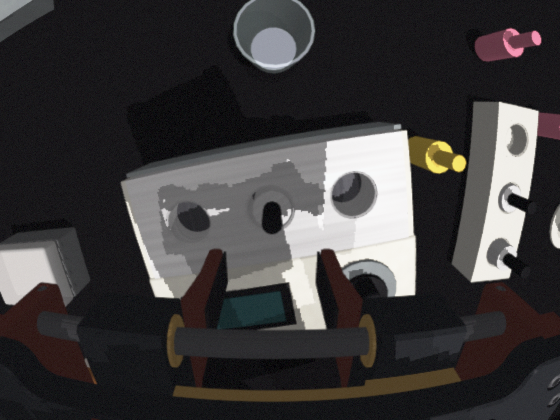

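View pics/t11.png

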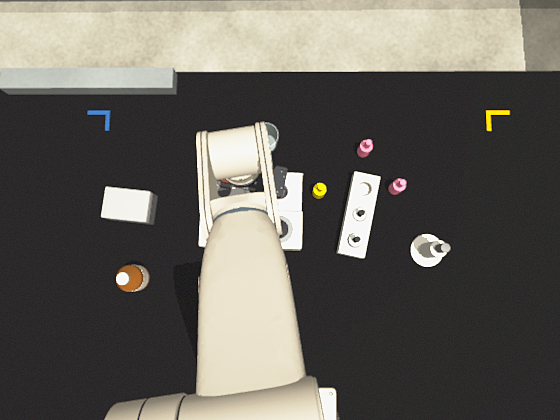

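Emit:
{"method": "carry_out", "body": {"delta_pos": [[29.3,0,0.3],[29.3,0,0.3],[29.3,0,0.3],[29.3,0,0.3],[29.3,0,0.3],[29.3,0,0.3],[29.3,0,0.3],[29.3,3,0.3],[29.3,3,0.3],[29.3,3,0.3],[29.3,3,0.3],[29.3,3,0.3]], "rotation": [[0,0,0],[0,0,0],[0,0,0],[0,0,0],[0,0,0],[0,0,0],[0,0,0],[0,0,0],[0,0,0],[0,0,0],[0,0,0],[0,0,0]]}}

```text
t: 25.18
ee_pos: [571.9, -170.8, 178.1]
orientation: [-1.109, 1.353, -1.353]
ft_force: [-0.7, -0.3, -0.7]
width: 49.7
```

```bash
python3 - <<'E'
from m import *
o=ctrl.get_obs(); snap('wrist','w12.png'); go([570.4,-172.2,67.5],-101.4,o)
for q in [(641.2,-185.5,55),(570.4,-172.2,99),(500,-157.1,115)]: print(proj('wrist',q,o))
E
```

```text
t 25.18 tcp [ 571.9 -170.8  178.1] w 49.7 F [-0.7 -0.3 -0.7] az -101.3
delta cm [ 0.16 11.06 -0.12] rot [-0.     0.001 -0.   ]
[271.73170289 127.08012439]
[272.77994839 222.88385406]
[271.41563315 311.26680325]
```

View pics/w12.png

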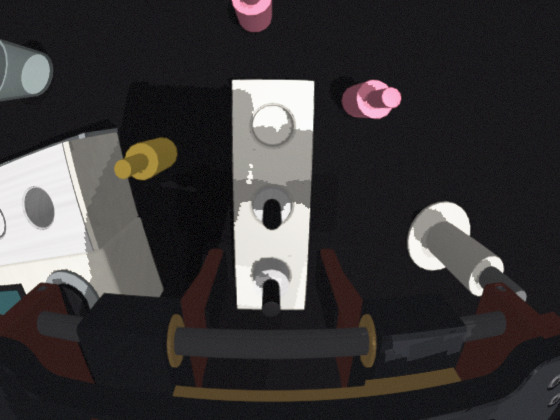

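Emit:
{"method": "carry_out", "body": {"delta_pos": [[0.1,2,-0.1],[0.1,6.0,-0.1],[0.1,9.0,-0.1],[0.1,10.9,-0.1],[0.1,10.9,-0.1],[0.1,10.9,-0.1]], "rotation": [[0,0,0],[0,0,0],[0,0,0],[0,0,0],[0,0,0],[0,0,0]]}}

```text
t: 25.73
ee_pos: [570.2, -171.9, 68.7]
orientation: [-1.11, 1.354, -1.353]
ft_force: [0.4, 0.1, 0.5]
width: 50.1
```

Emit:
{"method": "carry_out", "body": {"delta_pos": [[0,0,0],[0,0,0],[0,0,0],[0,0,0],[0,0,0],[0,0,0],[0,0,0],[0,0,0]], "rotation": [[0,0,0],[0,0,0],[0,0,0],[0,0,0],[0,0,0],[0,0,0],[0,0,0],[0,0,0]], "hand": 255}}

```text
t: 26.4
ee_pos: [570.6, -172.8, 69.3]
orientation: [-1.108, 1.354, -1.355]
ft_force: [-1.0, 2.6, 6.4]
width: 15.3
```

Emit:
{"method": "carry_out", "body": {"delta_pos": [[0,-1.5,0],[0,-4,0],[0,-8,0],[0,-12,0],[0,-14.6,0],[0,-14.6,0],[0,-14.6,0],[0,-14.6,0]], "rotation": [[0,0,0],[0,0,0],[0,0,0],[0,0,0],[0,0,0],[0,0,0],[0,0,0],[0,0,0]]}}

```text
t: 27.07
ee_pos: [569.0, -172.6, 213.3]
orientation: [-1.11, 1.356, -1.353]
ft_force: [-0.7, 0.2, -1.9]
width: 15.2
```

```bash
python3 - <<'E'
from m import *
o=ctrl.get_obs(); snap('wrist','w13.png'); go([628.5,190.5,214],-101.4,o)
E
```

```text
t 27.07 tcp [ 569.  -172.6  213.3] w 15.2 F [-0.7  0.2 -1.9] az -101.4
delta cm [-36.76  -0.06  -1.36] rot [ 0.002 -0.    -0.   ]
```

View pics/w13.png

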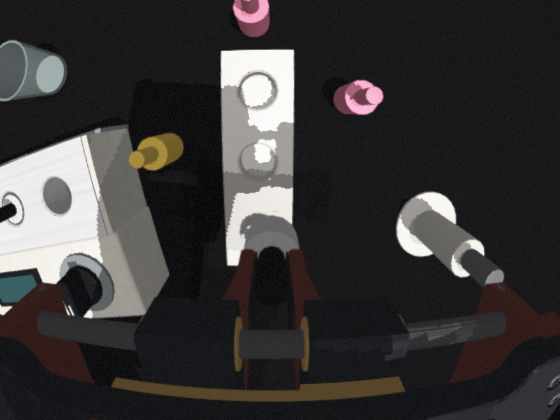

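Emit:
{"method": "carry_out", "body": {"delta_pos": [[-36.8,0,-1.4],[-36.8,0,-1.4],[-36.8,0,-1.4],[-36.8,0,-1.4],[-36.8,0,-1.4],[-36.8,0,-1.4],[-36.8,0,-1.4],[-36.8,0,-1.4],[-36.8,0,-1.4],[-36.8,0,-1.4],[-36.8,0,-1.4],[-36.8,0,-1.4]], "rotation": [[0,0,0],[0,0,0],[0,0,0],[0,0,0],[0,0,0],[0,0,0],[0,0,0],[0,0,0],[0,0,0],[0,0,0],[0,0,0],[0,0,0]]}}

```text
t: 28.12
ee_pos: [628.0, 190.1, 212.5]
orientation: [-1.113, 1.356, -1.354]
ft_force: [0.9, -0.1, -1.6]
width: 15.5
```

Emit:
{"method": "carry_out", "body": {"delta_pos": [[0,2,0],[0,2,0],[0,2,0],[0,2,0]], "rotation": [[0,0,0],[0,0,0],[0,0,0],[0,0,0]]}}

```text
t: 28.45
ee_pos: [629.2, 189.5, 194.7]
orientation: [-1.108, 1.356, -1.355]
ft_force: [-0.0, 0.1, -1.9]
width: 15.3
```

```bash
python3 - <<'E'
from m import *
o=ctrl.get_obs(); go([628.5,190.5,182],-101.4,o); snap('wrist','w14.png')
a=cv2.imread('pics/w14.png'); b=a[160:300,190:390]; cv2.imwrite('pics/w14c.png',cv2.resize(b,None,fx=4,fy=4,interpolation=cv2.INTER_CUBIC))
p=o['ee_pos'];print(proj('wrist',[628.3,190,100],o),proj('wrist',[p[0],p[1],p[2]-42],o),proj('wrist',[624.8,40,100],o))
E
```

```text
t 28.45 tcp [629.2 189.5 194.7] w 15.3 F [-0.   0.1 -1.9] az -101.5
delta cm [-0.09  1.27 -0.09] rot [ 0.001 -0.002  0.   ]
[270.23096793 216.26932882] [270.55147898 239.31957682] [437.6813842  187.54714928]
```

View pics/w14c.png

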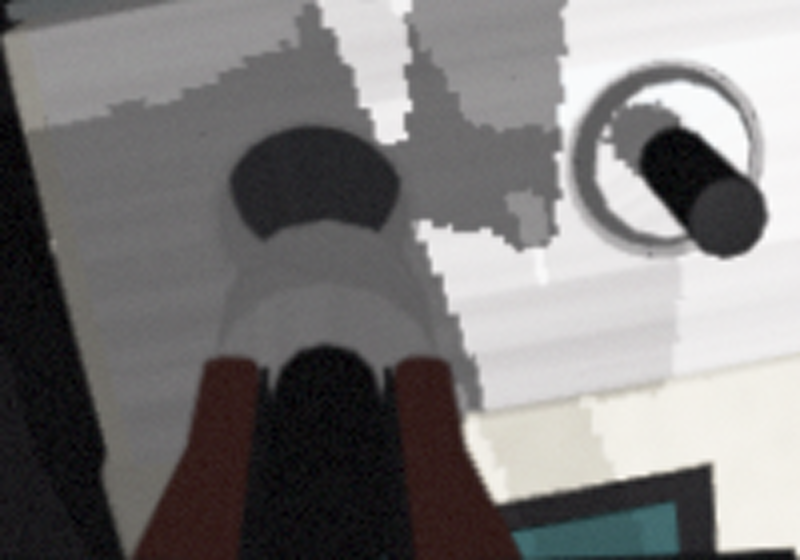

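Emit:
{"method": "carry_out", "body": {"delta_pos": [[-0.2,0.5,-0.05],[-0.2,3.0,-0.05],[-0.2,4.8,-0.05],[-0.2,5.2,-0.05],[-0.2,5.6,-0.05],[-0.2,6.0,-0.05],[-0.2,6.4,-0.05],[-0.2,6.4,-0.05],[-0.2,6.4,-0.05]], "rotation": [[0,0,0],[0,0,0],[0,0,0],[0,0,0],[0,0,0],[0,0,0],[0,0,0],[0,0,0],[0,0,0]]}}

```text
t: 29.25
ee_pos: [629.4, 192.8, 131.2]
orientation: [-1.108, 1.354, -1.355]
ft_force: [-0.6, -0.6, -1.2]
width: 15.7
```

Emit:
{"method": "carry_out", "body": {"delta_pos": [[0,0.8,0],[0,1.4,0],[0,1.8,0],[0,1.9,0],[0,1.9,0],[0,1.9,0]], "rotation": [[0,0,0],[0,0,0],[0,0,0],[0,0,0],[0,0,0],[0,0,0]]}}

```text
t: 29.75
ee_pos: [629.1, 192.8, 111.6]
orientation: [-1.108, 1.355, -1.354]
ft_force: [0.4, 0.5, -1.1]
width: 15.2
```

Emit:
{"method": "carry_out", "body": {"delta_pos": [[0,0.1,0],[0,0.15,0],[0,0.15,0],[0,0.15,0]], "rotation": [[0,0,0],[0,0,0],[0,0,0],[0,0,0]]}}

```text
t: 30.08
ee_pos: [629.3, 192.8, 110.4]
orientation: [-1.108, 1.354, -1.354]
ft_force: [-0.9, -0.2, -1.7]
width: 15.7
```

Emit:
{"method": "carry_out", "body": {"delta_pos": [[0,0.1,0],[0,0.15,0],[0,0.15,0],[0,0.15,0]], "rotation": [[0,0,0],[0,0,0],[0,0,0],[0,0,0]]}}

```text
t: 30.42
ee_pos: [629.6, 192.9, 110.3]
orientation: [-1.107, 1.354, -1.355]
ft_force: [-2.7, -1.2, 8.9]
width: 15.5
```

Emit:
{"method": "carry_out", "body": {"delta_pos": [[0,-0.05,0],[0,-0.05,0],[0,-0.05,0],[0,-0.05,0],[0,-10,0],[0,-10,0],[0,-10,0],[0,-10,0],[0,-10,0]], "rotation": [[0,0,0],[0,0,0],[0,0,0],[0,0,0],[0,0,0],[0,0,0],[0,0,0],[0,0,0],[0,0,0]], "hand": 110}}

```text
t: 31.17
ee_pos: [629.5, 192.9, 209.5]
orientation: [-1.106, 1.353, -1.355]
ft_force: [-0.5, -0.7, -0.8]
width: 49.4
```

```bash
python3 - <<'E'
from m import *
o=ctrl.get_obs(); snap('wrist','w15.png'); snap('scene','s15.png');snap('top','t15.png')
a=cv2.imread('pics/s15.png')[160:310,160:380]; b=cv2.imread('pics/t15.png')[160:270,320:460]
cv2.imwrite('pics/s15c.png',cv2.resize(a,None,fx=3.5,fy=3.5,interpolation=cv2.INTER_CUBIC))
cv2.imwrite('pics/t15c.png',cv2.resize(b,None,fx=5,fy=5,interpolation=cv2.INTER_CUBIC))
E
```

```text
(no output)
```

View pics/s15c.png

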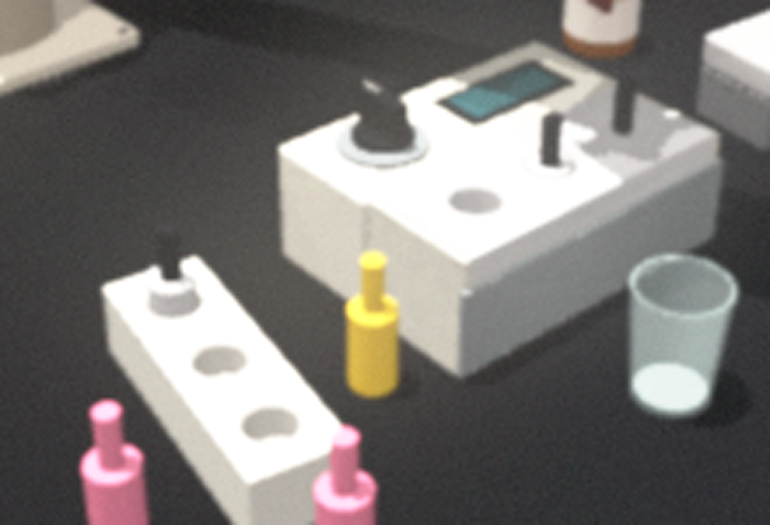

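View pics/t15c.png

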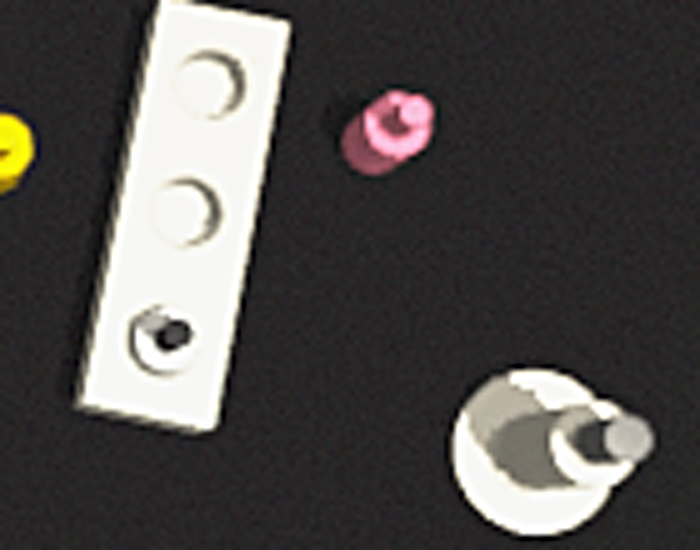

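View pics/w15.png

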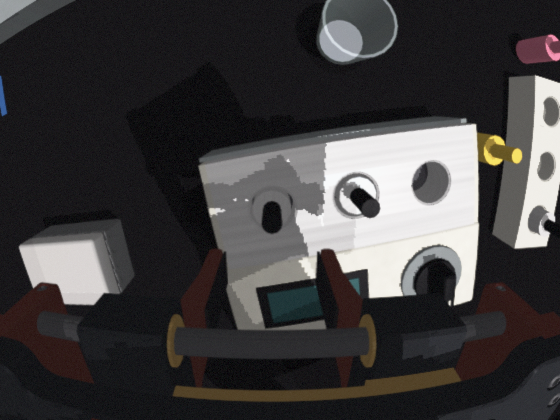

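```bash
python3 - <<'E'
from m import *
p=onz('top',355.4,226.2,115); print(p, proj('scene',p), 'seen scene', 160+168/3.5,160+238/3.5)
# sockets empties
for c in [(212,85),(187,213)]: print(onz('top',320+c[0]/5,160+c[1]/5,55).round(1))
go([p[0],p[1],200],-101.4)
E
```

```text
[ 532.47390463 -153.93016321  115.        ] [206.90169059 225.78332959] seen scene 208.0 228.0
[ 672.4 -183.1   55. ]
[ 602.  -168.7   55. ]
t 31.32 tcp [627.9 192.4 206.6] w 50.0 F [-0.5 -0.4 -0.5] az -101.4
delta cm [35.84  0.73 -2.5 ] rot [ 0.003 -0.     0.002]
```

Emit:
{"method": "carry_out", "body": {"delta_pos": [[35.8,0,-2.5],[35.8,0,-2.5],[35.8,0,-2.5],[35.8,0,-2.5],[35.8,0,-2.5],[35.8,0,-2.5],[35.8,0,-2.5],[35.8,0,-2.5],[35.8,1.5,-2.5],[35.8,1.5,-2.5],[35.8,1.5,-2.5],[35.8,1.5,-2.5]], "rotation": [[0,0,0],[0,0,0],[0,0,0],[0,0,0],[0,0,0],[0,0,0],[0,0,0],[0,0,0],[0,0,0],[0,0,0],[0,0,0],[0,0,0]]}}

```text
t: 32.32
ee_pos: [533.3, -152.8, 192.7]
orientation: [-1.109, 1.357, -1.353]
ft_force: [-0.5, -0.5, -0.1]
width: 50.1
```

```bash
python3 - <<'E'
from m import *
o=ctrl.get_obs(); snap('wrist','w16.png'); go([532.2,-154,84],-101.4,o)
print(proj('wrist',[532.2,-154,115],o))
E
```

```text
t 32.32 tcp [ 533.3 -152.8  192.7] w 50.1 F [-0.5 -0.5 -0.1] az -101.4
delta cm [ 0.14 10.87 -0.06] rot [ 0.002 -0.001 -0.001]
[272.47585666 222.86875665]
```

View pics/w16.png

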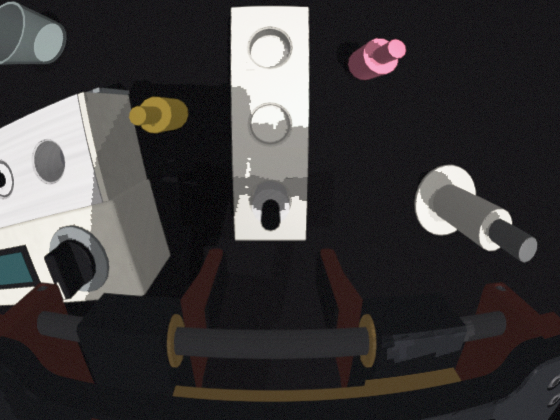

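Handle top at (271,221), against (272.5,223) predicted – good. Descend and grip.

Emit:
{"method": "carry_out", "body": {"delta_pos": [[0.1,2,-0.1],[0.1,6.0,-0.1],[0.1,9.0,-0.1],[0.1,10.8,-0.1],[0.1,10.8,-0.1],[0.1,10.8,-0.1]], "rotation": [[0,0,0],[0,0,0],[0,0,0],[0,0,0],[0,0,0],[0,0,0]]}}

```text
t: 32.87
ee_pos: [532.6, -152.7, 85.2]
orientation: [-1.11, 1.355, -1.352]
ft_force: [-0.7, 0.3, 0.3]
width: 49.9
```

Emit:
{"method": "carry_out", "body": {"delta_pos": [[0,0,0],[0,0,0],[0,0,0],[0,0,0],[0,0,0],[0,0,0],[0,0,0],[0,0,0]], "rotation": [[0,0,0],[0,0,0],[0,0,0],[0,0,0],[0,0,0],[0,0,0],[0,0,0],[0,0,0]], "hand": 255}}

```text
t: 33.53
ee_pos: [533.0, -154.1, 86.2]
orientation: [-1.108, 1.354, -1.355]
ft_force: [-0.6, 0.7, 4.9]
width: 15.4
```

Emit:
{"method": "carry_out", "body": {"delta_pos": [[0,-1.5,0],[0,-4,0],[0,-8,0],[0,-10.9,0],[0,-10.9,0],[0,-10.9,0],[0,-10.9,0]], "rotation": [[0,0,0],[0,0,0],[0,0,0],[0,0,0],[0,0,0],[0,0,0],[0,0,0]]}}

```text
t: 34.12
ee_pos: [531.7, -153.8, 193.7]
orientation: [-1.109, 1.356, -1.354]
ft_force: [-0.5, 0.6, -1.3]
width: 15.2
```

```bash
python3 - <<'E'
from m import *
go([625,41,196],-101.4)
E
```

```text
t 34.12 tcp [ 531.7 -153.8  193.7] w 15.2 F [-0.5  0.6 -1.3] az -101.4
delta cm [-20.94  -0.24   5.29] rot [ 0.002 -0.    -0.   ]
```

Emit:
{"method": "carry_out", "body": {"delta_pos": [[-21,0,5.3],[-21,0,5.3],[-21,0,5.3],[-21,0,5.3],[-21,0,5.3],[-21,0,5.3],[-21,0,5.3],[-21,0,5.3],[-21,0,5.3],[-21,0,5.3]], "rotation": [[0,0,0],[0,0,0],[0,0,0],[0,0,0],[0,0,0],[0,0,0],[0,0,0],[0,0,0],[0,0,0],[0,0,0]]}}

```text
t: 34.95
ee_pos: [625.1, 39.7, 194.0]
orientation: [-1.109, 1.357, -1.355]
ft_force: [0.4, 0.5, -1.3]
width: 15.6
```

```bash
python3 - <<'E'
from m import *
o=ctrl.get_obs(); go([625,41,182],-101.4,o); snap('wrist','w17.png')
a=cv2.imread('pics/w17.png'); b=a[160:300,190:390]; cv2.imwrite('pics/w17c.png',cv2.resize(b,None,fx=4,fy=4,interpolation=cv2.INTER_CUBIC))
p=o['ee_pos'];print(proj('wrist',[625,40,100],o),proj('wrist',[p[0],p[1],p[2]-59],o))
E
```

```text
t 34.95 tcp [625.1  39.7 194. ] w 15.6 F [ 0.4  0.5 -1.3] az -101.5
delta cm [-0.13  1.2  -0.03] rot [ 0.002 -0.002  0.001]
[270.27755144 215.49312126] [270.57096353 230.34581629]
```

View pics/w17c.png

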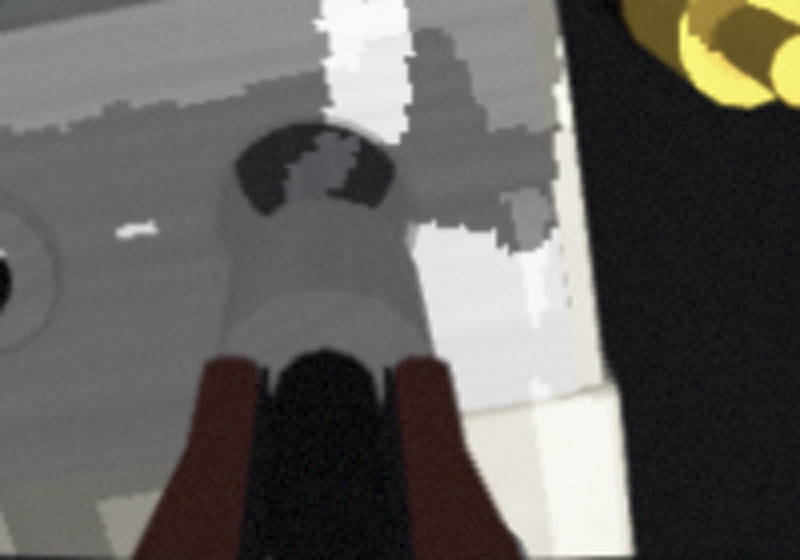

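Emit:
{"method": "carry_out", "body": {"delta_pos": [[-0.1,0.5,-0.05],[-0.1,2.2,-0.05],[-0.1,3.2,-0.05],[-0.1,3.6,-0.05],[-0.1,4.0,-0.05],[-0.1,4.4,-0.05],[-0.1,4.8,-0.05],[-0.1,4.8,-0.05],[-0.1,4.8,-0.05]], "rotation": [[0,0,0],[0,0,0],[0,0,0],[0,0,0],[0,0,0],[0,0,0],[0,0,0],[0,0,0],[0,0,0]]}}

```text
t: 35.75
ee_pos: [625.9, 42.4, 146.7]
orientation: [-1.108, 1.354, -1.354]
ft_force: [0.0, -0.1, -1.3]
width: 15.6
```

Emit:
{"method": "carry_out", "body": {"delta_pos": [[0,1.2,0],[0,2.2,0],[0,2.8,0],[0,3.2,0],[0,3.35,0],[0,3.35,0],[0,3.35,0]], "rotation": [[0,0,0],[0,0,0],[0,0,0],[0,0,0],[0,0,0],[0,0,0],[0,0,0]]}}

```text
t: 36.33
ee_pos: [626.0, 42.4, 113.2]
orientation: [-1.108, 1.354, -1.354]
ft_force: [-1.0, 0.0, -1.5]
width: 15.1
```

Emit:
{"method": "carry_out", "body": {"delta_pos": [[0,0.1,0],[0,0.2,0],[0,0.25,0],[0,0.25,0],[0,0.25,0]], "rotation": [[0,0,0],[0,0,0],[0,0,0],[0,0,0],[0,0,0]]}}

```text
t: 36.75
ee_pos: [626.2, 42.4, 111.3]
orientation: [-1.107, 1.354, -1.355]
ft_force: [0.2, 1.0, 3.0]
width: 15.4
```

Contact at the expected height. Release and lift.

Emit:
{"method": "carry_out", "body": {"delta_pos": [[0,0.05,0],[0,0.05,0],[0,0.05,0]], "rotation": [[0,0,0],[0,0,0],[0,0,0]]}}

```text
t: 37.0
ee_pos: [626.4, 42.5, 111.2]
orientation: [-1.107, 1.354, -1.355]
ft_force: [-1.0, 0.3, 7.3]
width: 15.6
```

Emit:
{"method": "carry_out", "body": {"delta_pos": [[0,0,0],[0,0,0],[0,0,0],[0,0,0],[0,-11,0],[0,-11,0],[0,-11,0],[0,-11,0],[0,-11,0],[0,-11,0]], "rotation": [[0,0,0],[0,0,0],[0,0,0],[0,0,0],[0,0,0],[0,0,0],[0,0,0],[0,0,0],[0,0,0],[0,0,0]], "hand": 110}}

```text
t: 37.83
ee_pos: [625.1, 42.4, 219.3]
orientation: [-1.109, 1.355, -1.354]
ft_force: [0.5, 0.2, -0.4]
width: 50.0
```

```bash
python3 - <<'E'
from m import *
o=ctrl.get_obs(); snap('wrist','w18.png'); snap('scene','s18.png')
a=cv2.imread('pics/s18.png')[160:310,160:380]
cv2.imwrite('pics/s18c.png',cv2.resize(a,None,fx=3.5,fy=3.5,interpolation=cv2.INTER_CUBIC))
go([525.7,42,222],-91.2)
E
```

```text
t 37.93 tcp [624.6  42.3 218.2] w 50.1 F [ 0.5 -0.  -0.3] az -101.4
delta cm [ 1.99 -0.34 -9.69] rot [ 0.003 -0.178  0.001]
```

View pics/s18c.png

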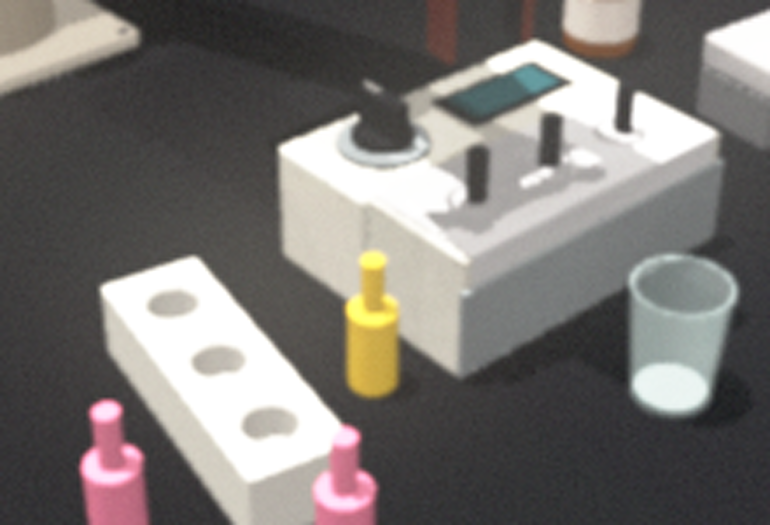

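View pics/w18.png

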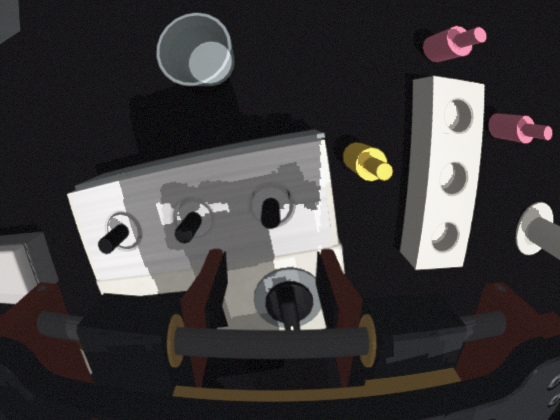

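Emit:
{"method": "carry_out", "body": {"delta_pos": [[2.0,0,-9.7],[2.0,0,-9.7],[2.0,0,-9.7],[2.0,0,-9.7],[2.0,0,-9.7],[2.0,0,-9.7],[2.0,0,-9.7],[2.0,0,-9.7],[2.0,0,-9.7],[2.0,0,-9.7],[2.0,0,-9.7],[2.0,0,-9.7]], "rotation": [[0,-1.4,0],[0,-1.4,0],[0,-1.4,0],[0,-1.4,0],[0,-1.4,0],[0,-1.4,0],[0,-1.4,0],[0,-1.4,0],[0,-1.4,0],[0,-1.4,0],[0,-1.4,0],[0,-1.4,0]]}}

```text
t: 38.93
ee_pos: [525.9, 42.0, 218.7]
orientation: [-1.552, 0.289, -0.284]
ft_force: [0.1, 0.4, -0.0]
width: 50.2
```

Emit:
{"method": "carry_out", "body": {"delta_pos": [[0,0,0],[0,0,0],[0,0,0],[0,0,0],[0,0,0],[0,0,0],[0,0,0],[0,0,0],[0,0,0],[0,0,0],[0,0,0],[0,0,0]], "rotation": [[0,-1.4,0],[0,-1.4,0],[0,-1.4,0],[0,-1.4,0],[0,-1.4,0],[0,-1.4,0],[0,-1.4,0],[0,-1.4,0],[0,-1.4,0],[0,-1.4,0],[0,-1.4,0],[0,-1.4,0]]}}

```text
t: 39.93
ee_pos: [526.2, 42.0, 219.1]
orientation: [-1.416, -0.802, 0.805]
ft_force: [0.2, -0.1, 0.7]
width: 49.8
```

```bash
python3 - <<'E'
from m import *
go([525.7,42,200],88.8); print(ctrl.get_obs()['qpos'].round(2))
E
```

```text
t 39.93 tcp [526.2  42.  219.1] w 49.8 F [ 0.2 -0.1  0.7] az 59.1
delta cm [-0.02  1.91  0.04] rot [-0.002 -0.518 -0.001]
[ 0.06  0.29  1.85  0.    1.01 -0.98]
```

Emit:
{"method": "carry_out", "body": {"delta_pos": [[0,1.0,0],[0,1.0,0],[0,1.0,0],[0,1.0,0],[0,1.0,0],[0,1.0,0],[0,1.0,0]], "rotation": [[0,-0.518,0],[0,-0.518,0],[0,-0.518,0],[0,-0.518,0],[0,-0.518,0],[0,-0.518,0],[0,-0.518,0]]}}

```text
t: 40.52
ee_pos: [526.6, 42.0, 209.9]
orientation: [-1.222, -1.188, 1.189]
ft_force: [-1.7, -0.3, -1.1]
width: 50.1
```

```bash
python3 - <<'E'
from m import *
o=ctrl.get_obs(); snap('wrist','w19.png'); go([525.7,42,200],88.8,o)
for z in (98,130,145): print(proj('wrist',[525.7,42.4,z],o))
a=cv2.imread('pics/w19.png')[130:290,180:360]; cv2.imwrite('pics/w19c.png',cv2.resize(a,None,fx=3.7,fy=3.7,interpolation=cv2.INTER_CUBIC))
b=cv2.imread('pics/scene0.png')[175:215,245:295]; cv2.imwrite('pics/d0.png',cv2.resize(b,None,fx=12,fy=12,interpolation=cv2.INTER_CUBIC))
b=cv2.imread('pics/top0.png')[205:255,255:305]; cv2.imwrite('pics/d1.png',cv2.resize(b,None,fx=11,fy=11,interpolation=cv2.INTER_CUBIC))
E
```

```text
t 40.52 tcp [526.6  42.  209.9] w 50.1 F [-1.7 -0.3 -1.1] az 88.4
delta cm [-0.    0.99  0.09] rot [-0.001 -0.007 -0.   ]
[271.74622977 208.95610732]
[271.8461326  220.73209137]
[271.90141564 227.27729158]
```

View pics/w19c.png

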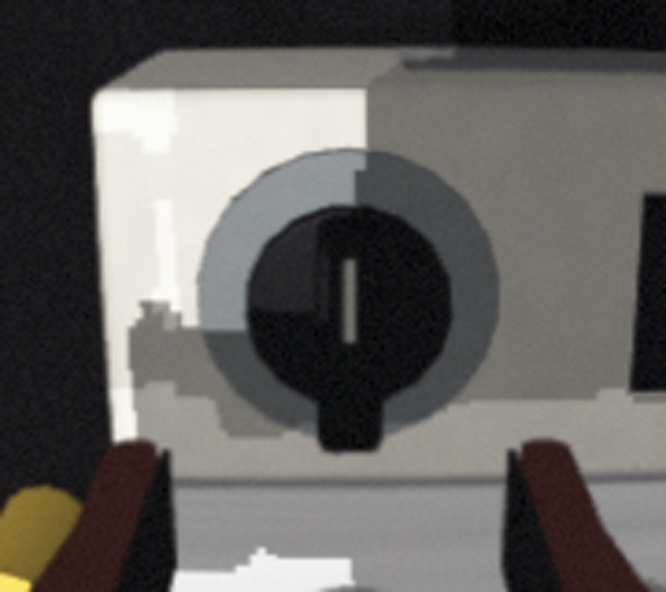

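View pics/d0.png

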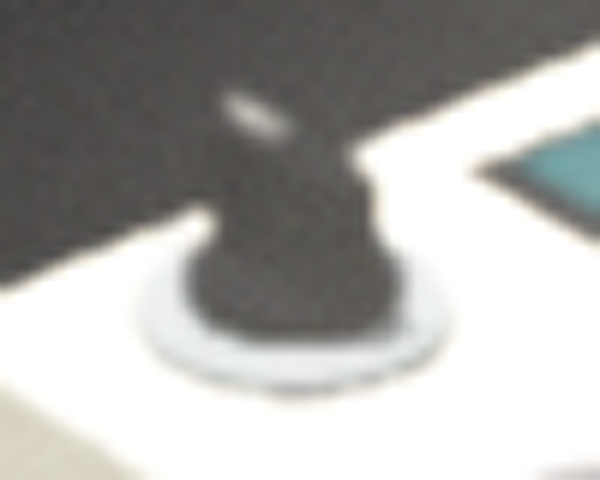

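View pics/d1.png

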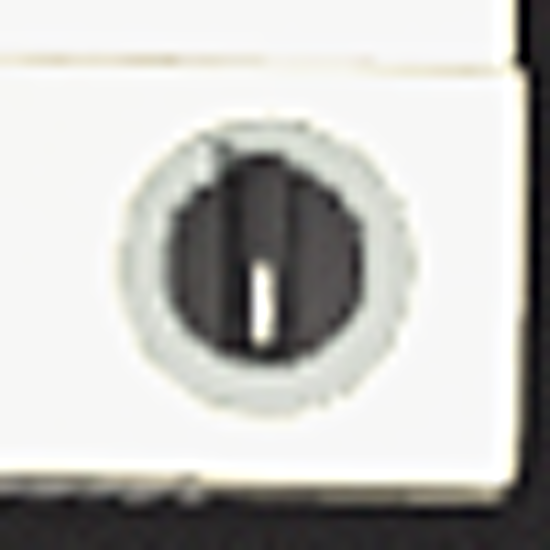

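```bash
python3 - <<'E'
from m import *
print(tri((278.9,232.5),(266.2,184.6)))
# base ring
print(onz('top',255+265/11,205+267/11,104), 'disc',onz('top',255+267/11,205+255/11,112))
E
```

```text
(array([513.48450058,  42.4674117 , 144.70489057]), np.float64(2.757959262896099))
[524.12079634  41.62221544 104.        ] disc [526.27330739  41.05109548 112.        ]
```

Emit:
{"method": "carry_out", "body": {"delta_pos": [[0.2,1,0.05],[0.2,4.5,0.05],[0.2,7.0,0.05],[0.2,8.0,0.05],[0.2,8.8,0.05],[0.2,8.8,0.05],[0.2,8.8,0.05]], "rotation": [[0,0,0],[0,0,0],[0,0,0],[0,0,0],[0,0,0],[0,0,0],[0,0,0]]}}

```text
t: 41.15
ee_pos: [526.7, 44.1, 122.5]
orientation: [-1.22, -1.192, 1.192]
ft_force: [1.0, 0.3, 0.4]
width: 49.9
```

Emit:
{"method": "carry_out", "body": {"delta_pos": [[0,0,0],[0,0,0],[0,0,0],[0,0,0],[0,0,0],[0,0,0],[0,0,0],[0,0,0]], "rotation": [[0,0,0],[0,0,0],[0,0,0],[0,0,0],[0,0,0],[0,0,0],[0,0,0],[0,0,0]], "hand": 255}}

```text
t: 41.82
ee_pos: [526.5, 44.2, 122.5]
orientation: [-1.22, -1.193, 1.192]
ft_force: [-0.8, 0.7, 4.3]
width: 13.8
```

Emit:
{"method": "carry_out", "body": {"delta_pos": [[0,0,0],[0,0,0],[0,0,0],[0,0,0],[0,0,0],[0,0,0],[0,0,0],[0,0,0],[0,0,0],[0,0,0]], "rotation": [[0,0.08,0],[0,0.16,0],[0,0.24,0],[0,0.32,0],[0,0.4,0],[0,0.48,0],[0,0.56,0],[0,0.64,0],[0,0.72,0],[0,0.8,0]]}}

```text
t: 42.65
ee_pos: [526.5, 44.3, 122.5]
orientation: [-1.491, -0.582, 0.581]
ft_force: [-1.0, 2.2, 3.2]
width: 13.3
```

```bash
python3 - <<'E'
from m import *
o=ctrl.get_obs(); go(o['ee_pos'],-7.6,o); print(o['moment'].round(2))
snap('scene','s20.png')
b=cv2.imread('pics/s20.png')[155:225,225:315]; cv2.imwrite('pics/d2.png',cv2.resize(b,None,fx=8,fy=8,interpolation=cv2.INTER_CUBIC))
E
```

```text
t 42.65 tcp [526.5  44.3 122.5] w 13.3 F [-1.   2.2  3.2] az 42.6
delta cm [0. 0. 0.] rot [-0.     0.877  0.001]
[ 0.38  0.   -0.07]
```

View pics/d2.png

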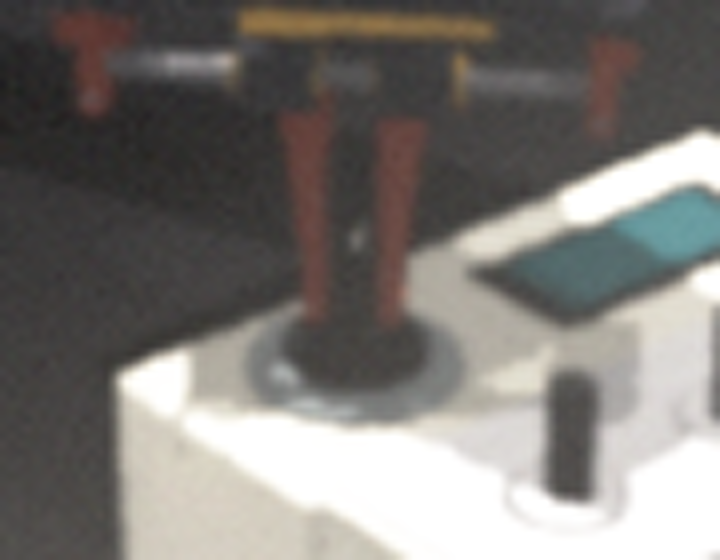

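Emit:
{"method": "carry_out", "body": {"delta_pos": [[0,0,0],[0,0,0],[0,0,0],[0,0,0],[0,0,0],[0,0,0],[0,0,0],[0,0,0],[0,0,0],[0,0,0],[0,0,0],[0,0,0]], "rotation": [[0,0.09,0],[0,0.18,0],[0,0.27,0],[0,0.36,0],[0,0.45,0],[0,0.54,0],[0,0.63,0],[0,0.72,0],[0,0.81,0],[0,0.88,0],[0,0.88,0],[0,0.88,0]]}}

```text
t: 43.7
ee_pos: [526.7, 44.3, 122.5]
orientation: [-1.568, 0.101, -0.102]
ft_force: [-0.9, 3.7, 4.3]
width: 14.0
```

```bash
python3 - <<'E'
from m import *
o=ctrl.get_obs(); go(o['ee_pos'],-7.6,o); print(o['moment'].round(2))
E
```

```text
t 43.7 tcp [526.7  44.3 122.5] w 14.0 F [-0.9  3.7  4.3] az -7.4
delta cm [0. 0. 0.] rot [-0.001  0.004  0.001]
[ 0.57  0.04 -0.01]
```

Turned 96°. Release, rise, and check.

Emit:
{"method": "carry_out", "body": {"delta_pos": [[0,0,0],[0,0,0],[0,0,0],[0,0,0],[0,0,0],[0,-10,0],[0,-10,0],[0,-10,0],[0,-10,0],[0,-10,0],[0,-10,0],[0,-10,0]], "rotation": [[0,0,0],[0,0,0],[0,0,0],[0,0,0],[0,0,0],[0,0,0],[0,0,0],[0,0,0],[0,0,0],[0,0,0],[0,0,0],[0,0,0]], "hand": 110}}

```text
t: 44.7
ee_pos: [525.2, 43.9, 220.5]
orientation: [-1.569, 0.106, -0.101]
ft_force: [-1.0, 0.4, 0.1]
width: 50.1
```

```bash
python3 - <<'E'
from m import *
snap('wrist','w21.png'); go([400,-250,260],-60)
E
```

```text
t 44.75 tcp [525.2  43.9 220.5] w 50.0 F [-0.5  0.4 -0.1] az -7.6
delta cm [ -8.56  -3.9  -30.79] rot [ 0.002  0.915 -0.003]
```

View pics/w21.png

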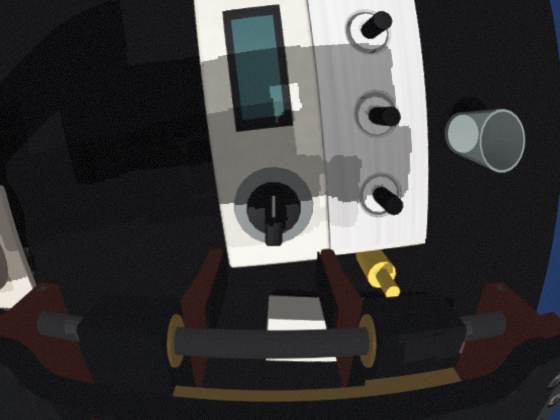

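Emit:
{"method": "carry_out", "body": {"delta_pos": [[-8.6,-4,-30],[-8.6,-4,-30],[-8.6,-4,-30],[-8.6,-4,-30],[-8.6,-4,-30],[-8.6,-4,-30],[-8.6,-4,-30],[-8.6,-4,-30],[-8.6,-4,-30],[-8.6,-4,-30],[-8.6,-4,-30],[-8.6,-4,-30]], "rotation": [[0,0.9,0],[0,0.9,0],[0,0.9,0],[0,0.9,0],[0,0.9,0],[0,0.9,0],[0,0.9,0],[0,0.9,0],[0,0.9,0],[0,0.9,0],[0,0.9,0],[0,0.9,0]]}}

```text
t: 45.75
ee_pos: [401.6, -241.0, 261.4]
orientation: [-1.417, 0.804, -0.801]
ft_force: [-0.1, 1.0, 0.2]
width: 50.1
```

```bash
python3 - <<'E'
from m import *
go([400,-250,260],-60); snap('scene','s22.png'); snap('top','t22.png')
a=cv2.imread('pics/s22.png')[160:310,90:370]; cv2.imwrite('pics/s22c.png',cv2.resize(a,None,fx=2.85,fy=2.85,interpolation=cv2.INTER_CUBIC))
a=cv2.imread('pics/t22.png')[160:280,190:460]; cv2.imwrite('pics/t22c.png',cv2.resize(a,None,fx=2.96,fy=2.96,interpolation=cv2.INTER_CUBIC))
b=cv2.imread('pics/t22.png')[205:255,255:305]; cv2.imwrite('pics/d3.png',cv2.resize(b,None,fx=11,fy=11,interpolation=cv2.INTER_CUBIC))
E
```

```text
t 45.75 tcp [ 401.6 -241.   261.4] w 50.1 F [-0.1  1.   0.2] az -59.0
delta cm [ 0.69  0.14 -0.6 ] rot [ 0.001  0.017 -0.001]
```

View pics/s22c.png

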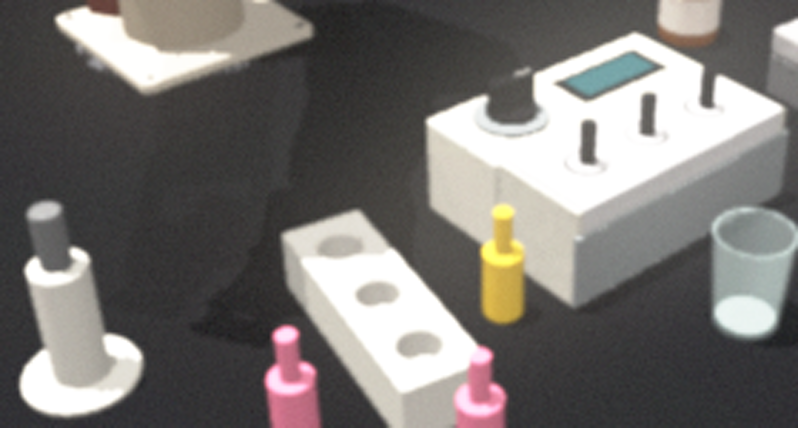

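View pics/t22c.png

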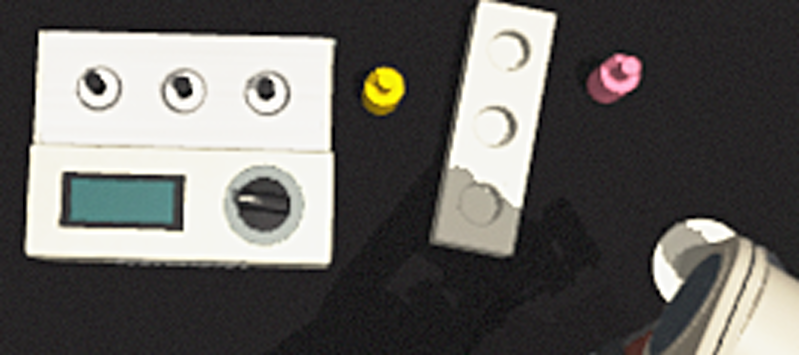

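View pics/d3.png

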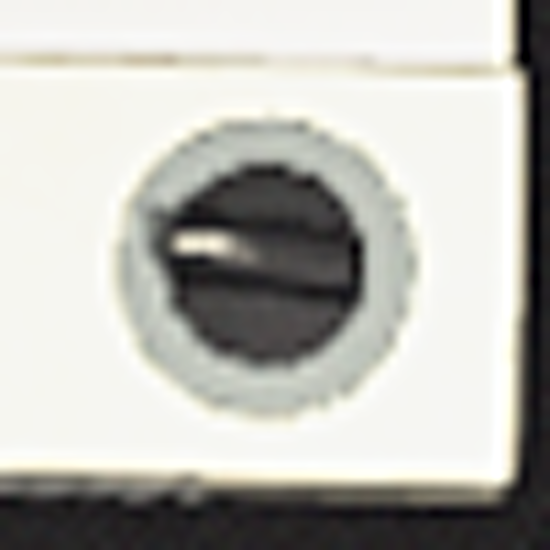

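Emit:
{"method": "carry_out", "body": {"delta_pos": [[0,0,0],[0,0,0],[0,0,0],[0,0,0],[0,0,0],[0,0,0]], "rotation": [[0,0,0],[0,0,0],[0,0,0],[0,0,0],[0,0,0],[0,0,0]]}}

```text
t: 46.35
ee_pos: [401.6, -242.0, 262.2]
orientation: [-1.417, 0.804, -0.804]
ft_force: [0.8, 0.9, 1.3]
width: 49.6
```

```bash
python3 - <<'E'
from workcell import ctrl
print(ctrl.close_job())
E
```

```text
the job is handed in; nothing more can be done
None
```

The job is done and handed in at about 46 s.

- **Wells:** I dipped left, middle, right to floor contact. They read about 32, 64 and 48 mm deep. The rod then went back upright in its stand.
- **Plugs:** All three were in the rack. The short one went in the left well, the long in the middle and the medium in the right. Each met the floor at the height expected for a flush shoulder, within about 1 mm.
- **Dial:** I turned it 96° clockwise in one grip, which is four clicks.

**Last checks:** The final scene and top pictures show three upright handles with the shoulders level with the block. The dial pointer has turned from 6 o'clock to just past 9. The rod is seen upright in the scene view; in the top view the arm hides it. The bystanders were not touched. The highest force reading was about 13 N, at the well floors.

**Disagreements:**
- The rack was found about 3 cm further along x partway through. I measured it again before taking the medium plug.
- The top camera placed the wells and dial about 1 to 3 mm low in y compared with the wrist view and where the plugs went in. I corrected for that.

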